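Clamp the bottle rack in the counter vise and hang the dropper bottles

ROBOT

A 6-joint arm with a two-finger parallel gripper is mounted at the origin on the work surface. World frame = base frame: x ahead of the robot, y to its left, z up, the work surface at z = 0. Lengths are in m, angles in degrees, forces in N, time in s.
With the tool pointing down it reaches from about 0.35 to 0.875 m from the base axis. Payload 4.2 kg.
Tool frame: the origin (TCP) lies at the centre of the arm's flange, where the gripper is bolted on; the fingertips stand 173 mm ahead of it and the grasp point (between the pads) lies 155 mm ahead of it; z points along the fingers, y is the line along which they close (so a half turn about z gives the same grasp; the last joint's range is limited). The gripper opens to 85 mm and grips with 20 to 120 N. Pads are 22 mm wide; open, the fingers measure 114 mm over their backs; the gripper's body (76 mm by 85 mm) begins 54 mm behind the grasp point. The pads swing forward as they close: fully open they stand 13 mm farther back than shut.
Start: joints at [-58.178, 22.042, 0.453, 0, -68.411, -14.817], TCP at [0.183, -0.598, 0.405] pointing down, gripper open.
Joint ranges: [-179.83, 179.83], [-69.29, 118.12], [-61.27, 80.66], [-181.25, 117.63], [-171.15, -9.14], [-177.46, 177.46]. Speed limits (degrees/s): [159.86, 159.86, 180, 180, 180, 180].

INTERFACE

Orientations are given as [roll, pitch, yaw] about the fixed x, y, z axes, in that order (R = Rz(yaw) Ry(pitch) Rx(roll)).
In Python, from plant import bot, eyes, sign_off gives the robot as it stands.
- The arm moves only by the tool step_arm, never from a script. Its argument "motion" is a list that holds one entry, the list of rows, each a list of 7 numbers: the shift along the tool's x, y, z in mm, then the turn, a rotation vector about the tool's x, y, z in degrees, then the finger opening in mm, from 0 to 85.4. In form: [[[tx, ty, tz, wx, wy, wz, fingers], ...]]. A call has 1 to 12 rows; each row shifts and turns the commanded pose from where the row before left it, along the tool's axes as they then stand; what a row does not reach is not made up. A row lasts 1/12 s, in which the tool goes at most 41.7 mm and 7.16 degrees, less where a joint would pass 70% of its speed; a pose out of reach is approached as far as the arm can. A call with a gripper value outside its range is refused whole. The fingers move at their own pace and stop on an object; the grip force is fixed at half the most. Time passes only in rows, so rows that do not move let the fingers close. It gives the time, the measured TCP pose, the force, the opening and the grip force at its end, in the units of the state.
- bot.sense(): the state, without advancing time (a new reading comes with each control period).
- eyes.camera(name): name is "side" or "top" or "wrist"; returns the picture (384x512x3 uint8, blue, green, red); there is no depth.
- eyes.get_calibration(name): a dict with "fx", "fy", "cx", "cy" (pixels), "world_to_cam" (4x4, takes a point from world to camera coordinates). Camera axes: x right, y down, z forward; pixel columns grow to the right and rows downward; lengths in m; the calibration is good to about 2 mm. A picture is of the moment at which its call begins: read the wrist's pose just before it. get_calibration takes no time and is no camera call; for the wrist camera it gives the pose at the moment of the call.
- sign_off(): hands the job in; it is judged then, once.
The state is a dict: "clock": time; "qpos": joint angles; "joint_vel": joint speeds; "joint_efforts": joint torques, N m; "tcp_pos": TCP position; "orientation": TCP orientation; "ft_force": force on the tool from outside, world axes, zero at the start; "wrist_torque": the same for the moment, N m; "opening": finger opening in m; "finger_force": force on a finger pad.
Only numpy, scipy, OpenCV 4.12 (cv2) and the standard library are available. Lean on these libraries where they do the work, as an engineer would, in place of code of your own. Each camera call takes 0.05 s, during which the arm holds its last target. There are 200 camera calls.

TASK

Stand the wooden bottle rack between the jaws of the counter vise, foot against the fixed jaw, slots facing the robot. Squeeze the quick-release lever, slide the moving jaw up to the rack, let go, and crank it tight clockwise - at least half a turn, until the rubber pad is pressed in by a good 2 mm. Then hang every dropper bottle by its neck, fully home in a slot of its own with its collar resting on the plate, and do not tip over the glasses, mug, jar or bowl.

Things in the scene. Friction and masses are not known exactly. Their poses are not given: they have to be found in the camera images.
- vise_seat (a point): Grey quick-release vise fixed to the counter (80 mm wide, 310 mm long). This fixed point is on its flat bed (20 mm above the counter), at the foot of the fixed jaw's clamping face, mid-width. y runs from the fixed to the moving jaw, x across the vise, z up. The fixed jaw (70 mm wide) fills y -30 to 0 mm and stands 85 mm above the bed, as does the moving jaw.
- jaw (a joint): Slide of the moving jaw along y, m, growing as it opens (0 to 0.10). Locked while the lever is released (hidden half-nut, teeth every 6 mm: on release the jaw may settle up to about 4 mm either way); slides freely (about 1 N) while it is squeezed. The crank pushes a steel plate with the rubber pad out of the jaw: the free pad's face is at y = 30 mm + jaw - 0.955 mm x crank (rad) from vise_seat.
- pad (a joint): How far the sprung rubber pad on the moving jaw's plate is pressed in, in m: 0 free, at most 0.010; 6 N per mm. The pad is 60 mm wide.
- lever (a joint): Quick-release squeeze lever on top of the moving jaw, rad: 0 released (sprung), 0.18 fully squeezed; above 0.1 the jaw is free, below 0.03 locked. Let go, it may hang at 0.03 to 0.09 on a tooth's tip until the jaw is shifted a little (cranking against the rack does it). Squeezing takes 8 to 10 N at grip height: pinch it together with the fixed steel post beside it, and move the jaw while pinched.
- vise_handle (a point): On the moving jaw, 155 mm above the counter, at y = 85 mm + jaw from vise_seat: middle of lever + post when squeezed. Axes as vise_seat. Both are 24 mm wide along y. Here the released lever fills x -27.5 to -19.5 mm (10 mm further +x when squeezed), the post x 4.5 to 16.5 mm: 44 mm over both, 34 squeezed. Their tops are 178 mm, the jaw's top 105 mm above the counter.
- crank_hub (a point): Point on the screw's axis, on the moving jaw's outer side, 85 mm above the counter, in line along y with the middle of the crank's grip. It moves with the jaw. Axes as vise_seat; the screw's axis is y.
- crank_pin (a point): Middle of the pale wooden crank grip, a free-spinning sleeve 14 mm thick, 44 mm long, parallel to the vise's y axis, 32 mm from the screw's axis (it spins: only its position is of use). It can be pinched from above and carried round crank_hub in a circle, the hand keeping its direction.
- crank (a joint): Turn of the crank, rad (0 to 25; starts between 0 and 1): at 0 the grip is straight above the axis; it grows clockwise as seen from the crank's end of the vise (from the top the grip goes to -x, then down). It pushes the moving jaw's padded plate 6 mm towards the fixed jaw per turn. Friction 0.07 N m.
- rack_foot (a point): Loose rack, 0.4 to 0.65 kg: wooden foot block 60 (x) by 40 (y) by 60 (z) mm; this point: centre of the underside. A column 36 (x) by 24 (y) mm rises from its middle to 145 mm. A 5 mm aluminium plate, top at 110, reaches to x = -95 mm and from y = -134 to 52 mm, four slots open in its -x edge; a lip 6 mm wide stands 6 mm up along that edge. In the vise its axes go parallel to vise_seat's, x to x.
- rack_grip (a point): Point on the rack's column axis, 126 mm above its underside, a good place to hold it across its 24 mm thickness (y). Axes as rack_foot.
- slot0 (a point): Seat of slot 0 of the rack, on the plate's top: where the axis of a hung bottle lies when its neck is fully home. The slot is 21 mm wide, centred here along y, ends 8.5 mm beyond this point in +x and is open towards -x (edge 24.5 mm away). The lip along the edge keeps the collar in: come in with the collar above it, then lower. Slots are 46 mm apart. Axes as rack_foot.
- slot1 (a point): Seat of slot 1 of the rack, on the plate's top: where the axis of a hung bottle lies when its neck is fully home. The slot is 21 mm wide, centred here along y, ends 8.5 mm beyond this point in +x and is open towards -x (edge 24.5 mm away). The lip along the edge keeps the collar in: come in with the collar above it, then lower. Slots are 46 mm apart. Axes as rack_foot.
- slot2 (a point): Seat of slot 2 of the rack, on the plate's top: where the axis of a hung bottle lies when its neck is fully home. The slot is 21 mm wide, centred here along y, ends 8.5 mm beyond this point in +x and is open towards -x (edge 24.5 mm away). The lip along the edge keeps the collar in: come in with the collar above it, then lower. Slots are 46 mm apart. Axes as rack_foot.
- slot3 (a point): Seat of slot 3 of the rack, on the plate's top: where the axis of a hung bottle lies when its neck is fully home. The slot is 21 mm wide, centred here along y, ends 8.5 mm beyond this point in +x and is open towards -x (edge 24.5 mm away). The lip along the edge keeps the collar in: come in with the collar above it, then lower. Slots are 46 mm apart. Axes as rack_foot.
- bottle0_mid (a point): Dropper bottle, one of up to four alike (absent: None), upright on the counter; this point is on its axis, 45 mm above its underside (half-way up). From below: amber body 40 mm thick, 40 tall; neck 17 thick, 17 long; white collar 32 across, 3 thick; white bulb 24 thick, 30 tall, to hold it by. Hung, the collar rests on the plate: this point is then 12 mm below its top. 50 to 100 g.
- bottle1_mid (a point): Dropper bottle, one of up to four alike (absent: None), upright on the counter; this point is on its axis, 45 mm above its underside (half-way up). From below: amber body 40 mm thick, 40 tall; neck 17 thick, 17 long; white collar 32 across, 3 thick; white bulb 24 thick, 30 tall, to hold it by. Hung, the collar rests on the plate: this point is then 12 mm below its top. 50 to 100 g.
- bottle2_mid (a point): Dropper bottle, one of up to four alike (absent: None), upright on the counter; this point is on its axis, 45 mm above its underside (half-way up). From below: amber body 40 mm thick, 40 tall; neck 17 thick, 17 long; white collar 32 across, 3 thick; white bulb 24 thick, 30 tall, to hold it by. Hung, the collar rests on the plate: this point is then 12 mm below its top. 50 to 100 g.
- bottle3_mid (a point): Dropper bottle, one of up to four alike (absent: None), upright on the counter; this point is on its axis, 45 mm above its underside (half-way up). From below: amber body 40 mm thick, 40 tall; neck 17 thick, 17 long; white collar 32 across, 3 thick; white bulb 24 thick, 30 tall, to hold it by. Hung, the collar rests on the plate: this point is then 12 mm below its top. 50 to 100 g.
- tumbler1: Clear drinking tumbler, 68 mm wide, 100 mm tall, a bystander; origin at the centre of its underside.
- tumbler2: Clear drinking tumbler, 68 mm wide, 100 mm tall, a bystander; origin at the centre of its underside.
- mug: Red mug, 80 mm wide, 90 mm tall, a bystander; origin at the centre of its underside.
- jar: Jar with a brass lid, 68 mm wide, 90 mm tall, a bystander; origin at the centre of its underside.
- sugar_bowl: White sugar bowl, 100 mm wide, 50 mm tall, a bystander; origin at the centre of its underside.
Mind the look-alikes: they are no part of the job. Leave any green or turquoise look-alike of the part that bears bottle0_mid alone. What is shaped like the part that bears bottle1_mid but blue is not meant.

How it is judged:
By the outcome, as a careful person would: the job done as asked, in the order asked, and still so for the second after the job is handed in, with the robot touching nothing.
Of bottle0, bottle1, bottle2, bottle3 only 3 to 4 are there at a start; the rules pass over those that are not, and their reading is None.
At some moment in a run one of bottle0, bottle1, bottle2, bottle3 may be knocked a few centimetres aside while the robot is not near it.
Once in a run the grip may slacken for a moment while it holds something.
It also fails if it takes over 210 s, if anything falls off the work surface, if the arm or the gripper's body presses on something with over 40 N, if the wrist force passes 120 N, or if a joint passes its speed limit or range.

## Working session

There is one attempt and no reset: what is moved stays moved. The work goes in short steps, Python scripts to look and compute and a tool call to move; the robot and the scene stay as the last step left them, time stands still between calls to the robot, and variables do not carry over. Pictures are saved under pics/ and viewed, at most 14 in all, crops included, and the job is handed in when it is done.

Besides the shell and the picture viewer there is one more tool, called after "Emit:" as name(argument=value, ...) on one line, values as JSON. step_arm: Moves the arm, as the interface text tells. Its arguments: {"type":"object","properties":{"motion":{"type":"array","items":{"type":"array","items":{"type":"array","items":{"type":"number"}}}}},"required":["motion"]}

```bash
ls; mkdir -p pics
python3 - <<'E'
from plant import bot, eyes
import cv2, numpy as np
s=bot.sense(); print(s)
for n in ("side","top"):
    cv2.imwrite(f"pics/{n}0.png",cv2.resize(eyes.camera(n),(800,600)))
    c=eyes.get_calibration(n); print(n,c)
E
```

```text
pics
{'clock': 0.0, 'qpos': array([-5.81782640e+01,  2.20881886e+01,  3.78659561e-01, -2.97750831e-02,
       -6.84090277e+01, -1.48167831e+01]), 'joint_vel': array([-0.05931389, -0.07886999,  0.09605489, -0.0987494 , -0.09872754,
       -0.03671798]), 'joint_efforts': array([-9.36827309e-04, -3.92289662e+01,  1.88400739e+01,  4.18610841e+00,
       -4.61306816e-03, -3.21334170e-06]), 'tcp_pos': array([ 0.18275432, -0.5974549 ,  0.40363859]), 'orientation': array([ 1.79878309e+02, -3.57573139e-03, -1.63006029e+02]), 'ft_force': array([ 0.73765932,  0.24464188, -0.47802251]), 'wrist_torque': array([-0.00680693,  0.0085617 , -0.00127325]), 'finger_force': 0.0, 'opening': 0.0851643628987126}
side {'fx': 360.7939974821426, 'fy': 360.7939974821426, 'cx': 255.75591753324355, 'cy': 190.94621047474212, 'world_to_cam': array([[ 0.97124497, -0.23807374, -0.00202619, -0.54972363],
       [-0.13300889, -0.53552492, -0.83397944,  0.17859259],
       [ 0.19746353,  0.81026783, -0.5517918 ,  1.13793263],
       [ 0.        ,  0.        ,  0.        ,  1.        ]])}
top {'fx': 398.45496927212236, 'fy': 398.45496927212236, 'cx': 256.7986189052753, 'cy': 194.82137860743074, 'world_to_cam': array([[ 0.02000496, -0.99974085,  0.01086429, -0.03000328],
       [-0.99608171, -0.02086567, -0.08594096,  0.54298719],
       [ 0.08614538, -0.00910248, -0.99624099,  1.23284426],
       [ 0.        ,  0.        ,  0.        ,  1.        ]])}
```

View pics/side0.png

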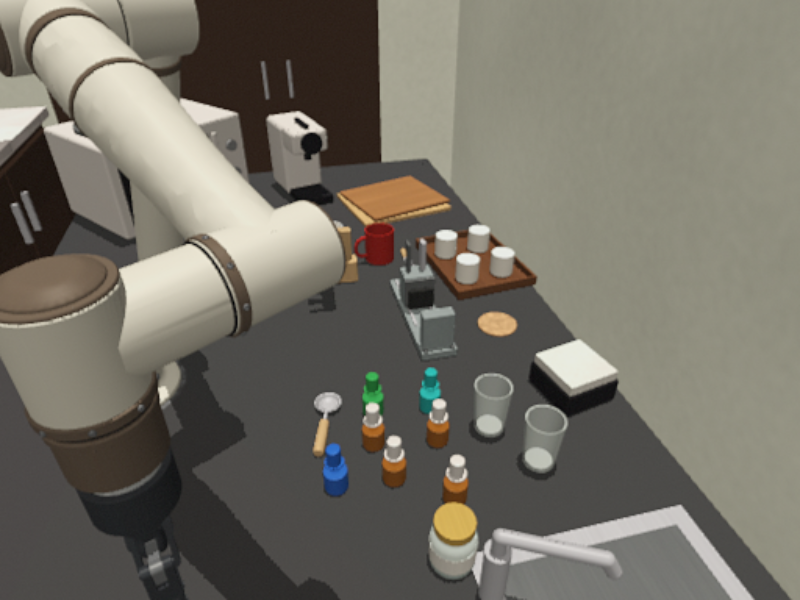

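View pics/top0.png

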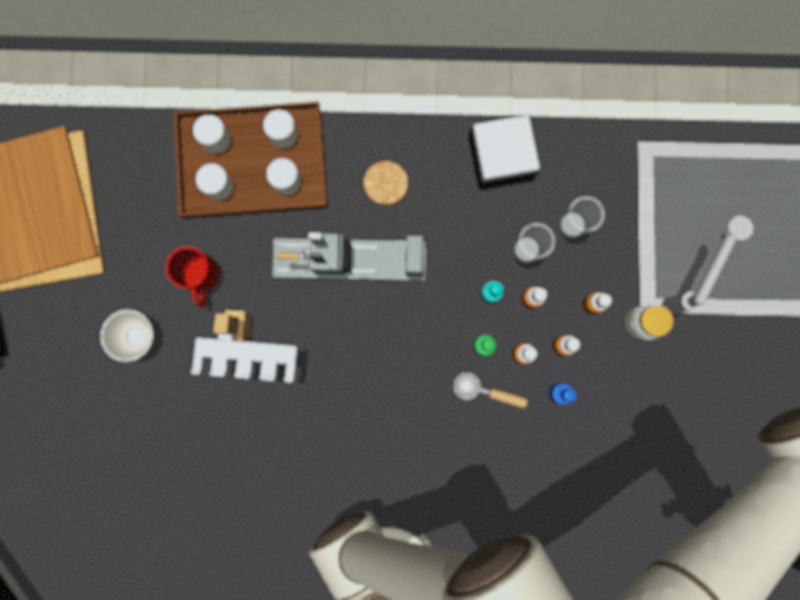

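The side picture shows four amber bottles near (373,428), (394,462), (438,424) and (456,480). It also shows green, turquoise and blue look-alikes, the vise, and the rack partly hidden behind the arm. The top picture shows the vise from x=272 to 425 at row 258, with the crank on the left, and the rack plate at (192–297, 340–380) with its slots already towards the robot. The bottles there are at about (536,296), (599,301), (525,353) and (568,344).

```bash
cat > h.py <<'E'
from plant import bot, eyes
import cv2, numpy as np
from scipy.spatial.transform import Rotation as R
def ray(cal,u,v):
    W=np.array(cal["world_to_cam"]);Rm,t=W[:3,:3],W[:3,3]
    o=-Rm.T@t; d=Rm.T@np.array([(u-cal["cx"])/cal["fx"],(v-cal["cy"])/cal["fy"],1]); return o,d
def onz(cal,u,v,z):
    o,d=ray(cal,u,v); return o+d*(z-o[2])/d[2]
def proj(cal,p):
    W=np.array(cal["world_to_cam"]);c=W[:3,:3]@np.array(p)+W[:3,3]
    return cal["fx"]*c[0]/c[2]+cal["cx"],cal["fy"]*c[1]/c[2]+cal["cy"]
def pose():
    s=bot.sense(); return s["tcp_pos"],R.from_euler("xyz",s["orientation"],degrees=True),s
def go(grasp,yaw,off=155):
    "tool-frame shift (mm) and turn (deg) from here to a tool-down pose with grasp point at grasp (m)"
    p,r,s=pose(); T=R.from_euler("xyz",[180,0,yaw],degrees=True)
    tgt=np.array(grasp)+[0,0,off/1000]
    print("shift",np.round(r.inv().apply(tgt-p)*1000,1),"rotvec",np.round((r.inv()*T).as_rotvec(degrees=True),2),
      "grasp now",np.round((p+r.apply([0,0,off/1000]))*1000,1),"rpy",np.round(s["orientation"],2),"t",round(s["clock"],2),"F",np.round(s["ft_force"],1),"open",round(s["opening"]*1000,1))
def blobs(im,lo,hi,amin=15):
    m=cv2.inRange(cv2.cvtColor(im,cv2.COLOR_BGR2HSV),lo,hi)
    n,l,st,c=cv2.connectedComponentsWithStats(m)
    return [(np.round(c[i],1),st[i]) for i in range(1,n) if st[i][4]>=amin]
E
python3 - <<'E'
from h import *
c=eyes.get_calibration("top")
k=.64
def P(n,u,v,z): print(n,np.round(onz(c,u*k,v*k,z)*1000))
P("fix jaw top R",422,237,.105);P("fix jaw top L",407,237,.105);P("fix jaw bot R",422,272,.105)
P("bed corner TL",273,237,.02);P("BL",273,279,.02);P("BR",425,280,.02);P("TR",425,237,.02)
P("crank",290,257,.115);P("lever",315,237,.178)
P("rack plate TL",196,338,.11);P("TR",298,346,.11);P("BR",296,382,.11);P("BL",191,374,.11);P("col",238,318,.145)
for u,v in ((538,293),(602,298),(528,350),(571,342)):P("bulb",u,v,.09)
P("tum",539,238,.1);P("tum",588,213,.1);P("jar",657,321,.09)
print("handeye",R.from_matrix(np.eye(3)) and eyes.get_calibration("wrist"))
E
```

```text
fix jaw top R [666. -55. 105.]
fix jaw top L [666. -27. 105.]
fix jaw bot R [599. -56. 105.]
bed corner TL [676. 245.  20.]
BL [590. 242.  20.]
BR [595. -66.  20.]
TR [683. -65.  20.]
crank [621. 193. 115.]
lever [648. 139. 178.]
rack plate TL [465. 363. 110.]
TR [454. 173. 110.]
BR [387. 174. 110.]
BL [398. 369. 110.]
col [502. 278. 145.]
bulb [ 565. -280.   90.]
bulb [ 558. -403.   90.]
bulb [ 456. -261.   90.]
bulb [ 473. -343.   90.]
tum [ 670. -280.  100.]
tum [ 721. -374.  100.]
jar [ 516. -509.   90.]
handeye {'fx': 335.50613392579635, 'fy': 335.50613392579635, 'cx': 255.7142409012103, 'cy': 190.34624653186032, 'world_to_cam': array([[-2.92180099e-01,  9.56363021e-01,  7.50267456e-04,
         6.24473375e-01],
       [ 9.03429950e-01,  2.75750880e-01,  3.28292214e-01,
        -4.29734388e-02],
       [ 3.13759647e-01,  9.65982657e-02, -9.44575915e-01,
         3.80572242e-01],
       [ 0.00000000e+00,  0.00000000e+00,  0.00000000e+00,
         1.00000000e+00]])}
```

```bash
cat >> h.py <<'E'
from scipy.optimize import fsolve
def plan(grasp,yaw,n,off=155):
    "constant tool row whose n-fold repetition leads to the pose"
    p,r,s=pose(); T=R.from_euler("xyz",[180,0,yaw],degrees=True)
    w=(r.inv()*T).as_rotvec(degrees=True)/n
    tgt=r.inv().apply(np.array(grasp)+[0,0,off/1000]-p)*1000
    M=sum(R.from_rotvec(w*i,degrees=True).as_matrix() for i in range(n))
    print(n,"rows of",np.round(np.r_[np.linalg.solve(M,tgt),w],2)); go(grasp,yaw,off)
E
python3 - <<'E'
from h import *
p,r,s=pose(); c=eyes.get_calibration("wrist");o,d=ray(c,c["cx"],c["cy"])
print("cam in tool",r.inv().apply(o-p),r.inv().apply(d), "imgx in tool",r.inv().apply(c["world_to_cam"][0,:3]))
plan([.50,.278,.26],-3.3,36)
E
```

```text
cam in tool [8.45569484e-02 1.65392881e-05 3.06025347e-02] [-0.32842583 -0.0012644   0.94452892] imgx in tool [-1.66893282e-04  9.99999166e-01  1.28062810e-03]
36 rows of [-33.3  -15.21  -0.31   0.     0.    -4.44]
shift [-559.3  744.5   -9.9] rotvec [ 4.000e-02  1.600e-01 -1.597e+02] grasp now [ 182.7 -597.2  248.7] rpy [ 1.7988e+02 -1.0000e-02 -1.6300e+02] t 0.1 F [-0.3 -0.8  0.4] open 85.4
```

Emit:
step_arm(motion=[[[-33.3,-15.2,-0.3,0,0,-4.44,85],[-33.3,-15.2,-0.3,0,0,-4.44,85],[-33.3,-15.2,-0.3,0,0,-4.44,85],[-33.3,-15.2,-0.3,0,0,-4.44,85],[-33.3,-15.2,-0.3,0,0,-4.44,85],[-33.3,-15.2,-0.3,0,0,-4.44,85],[-33.3,-15.2,-0.3,0,0,-4.44,85],[-33.3,-15.2,-0.3,0,0,-4.44,85],[-33.3,-15.2,-0.3,0,0,-4.44,85],[-33.3,-15.2,-0.3,0,0,-4.44,85],[-33.3,-15.2,-0.3,0,0,-4.44,85],[-33.3,-15.2,-0.3,0,0,-4.44,85]]])

```text
clock: 1.1
tcp_pos: [0.5898, -0.4736, 0.407]
orientation: [179.9, 0.0, -109.5]
ft_force: [0.8, -1.1, -0.3]
opening: 0.085
finger_force: 0.0
```

Emit:
step_arm(motion=[[[-33.3,-15.2,-0.3,0,0,-4.44,85],[-33.3,-15.2,-0.3,0,0,-4.44,85],[-33.3,-15.2,-0.3,0,0,-4.44,85],[-33.3,-15.2,-0.3,0,0,-4.44,85],[-33.3,-15.2,-0.3,0,0,-4.44,85],[-33.3,-15.2,-0.3,0,0,-4.44,85],[-33.3,-15.2,-0.3,0,0,-4.44,85],[-33.3,-15.2,-0.3,0,0,-4.44,85],[-33.3,-15.2,-0.3,0,0,-4.44,85],[-33.3,-15.2,-0.3,0,0,-4.44,85],[-33.3,-15.2,-0.3,0,0,-4.44,85],[-33.3,-15.2,-0.3,0,0,-4.44,85]]])

```text
clock: 2.1
tcp_pos: [0.7322, -0.074, 0.4106]
orientation: [179.9, 0.1, -56.2]
ft_force: [0.0, 0.3, 0.4]
opening: 0.0852
finger_force: 0.0
```

Run:
```python
from h import *
plan([.49,.25,.28],-3.3,12)
```

```text
12 rows of [-3.255e+01 -1.267e+01 -2.020e+00  0.000e+00  1.000e-02 -4.410e+00]
shift [-404.    21.1  -23.9] rotvec [ 5.000e-02  9.000e-02 -5.291e+01] grasp now [731.9 -74.  255.6] rpy [ 1.7992e+02  5.0000e-02 -5.6210e+01] t 2.1 F [0.  0.3 0.4] open 85.2
```

Emit:
step_arm(motion=[[[-32.5,-12.7,-2,0,0,-4.41,85],[-32.5,-12.7,-2,0,0,-4.41,85],[-32.5,-12.7,-2,0,0,-4.41,85],[-32.5,-12.7,-2,0,0,-4.41,85],[-32.5,-12.7,-2,0,0,-4.41,85],[-32.5,-12.7,-2,0,0,-4.41,85],[-32.5,-12.7,-2,0,0,-4.41,85],[-32.5,-12.7,-2,0,0,-4.41,85],[-32.5,-12.7,-2,0,0,-4.41,85],[-32.5,-12.7,-2,0,0,-4.41,85],[-32.5,-12.7,-2,0,0,-4.41,85],[-32.5,-12.7,-2,0,0,-4.41,85]]])

```text
clock: 3.1
tcp_pos: [0.4903, 0.2501, 0.4353]
orientation: [180.0, 0.1, -3.3]
ft_force: [-0.1, 0.4, -0.1]
opening: 0.0849
finger_force: 0.0
```

Run:
```python
from h import *
go([.5,.278,.28],-3.3)
im=eyes.camera("wrist"); cv2.imwrite("pics/w1.png",im)
# tool-frame camera is fixed: save calibration too
np.save("c1.npy",eyes.get_calibration("wrist"),allow_pickle=True)
```

```text
shift [  8.  -28.4   0.2] rotvec [0.04 0.05 0.02] grasp now [490.2 250.  280.3] rpy [ 1.7996e+02  5.0000e-02 -3.2800e+00] t 3.1 F [-0.1  0.4 -0.1] open 84.9
```

View pics/w1.png

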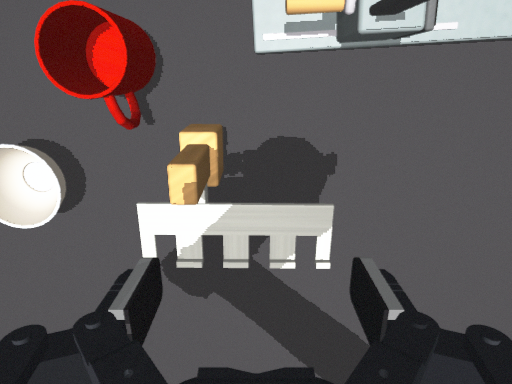

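The wrist picture shows the rack plate with its back edge running from (138,203) to (333,206), the lip edge at row 268, and the column top at (170–197, 165–204).

Run:
```python
from h import *
c=np.load("c1.npy",allow_pickle=True).item(); im=cv2.imread("pics/w1.png")
for n,u,v,z in (("TL",138,203,.11),("TR",333,206,.11),("BL lip",139,None,0),("BRlip",330,268,.116),("BR in",316,262,.116),("colTL",171,165,.145),("colTR",197,165,.145),("colBL",168,204,.145),("colBR",194,204,.145)):
    if v: print(n,np.round(onz(c,u,v,z)*1000,1))
hsv=cv2.cvtColor(im,cv2.COLOR_BGR2HSV)
g=cv2.cvtColor(im,cv2.COLOR_BGR2GRAY)
m=((hsv[...,1]<40)&(g>90)).astype(np.uint8); m[:195]=0;m[275:]=0;m[:,:100]=0
for x in (145,215,260,300,325): print(x,np.where(m[:,x])[0][[0,-1]])
for y in (212,225,250): print(y,np.where(m[y])[0][[0,-1]], np.where(np.diff(m[y].astype(int)))[0])
cv2.imwrite("pics/w1c.png",cv2.resize(im[110:280,120:345],None,fx=3.5,fy=3.5,interpolation=cv2.INTER_CUBIC))
```

```text
TL [461.1 364.3 110. ]
TR [448.6 180.1 110. ]
BRlip [384.7 182.8 116. ]
BR in [392.2 196.8 116. ]
colTL [505.3 318.5 145. ]
colTR [504.2 297.7 145. ]
colBL [472.  325.6 145. ]
colBR [470.9 303.9 145. ]
145 [201 268]
215 [203 234]
260 [203 252]
300 [203 265]
325 [202 274]
212 [137 453] [136 334 343 344 354 355 357 358 375 376 452 453]
225 [139 339] [138 332 338 339]
250 [103 504] [102 103 133 134 141 157 175 202 222 248 268 295 298 299 314 330 402 403
 503 504]
```

View pics/w1c.png

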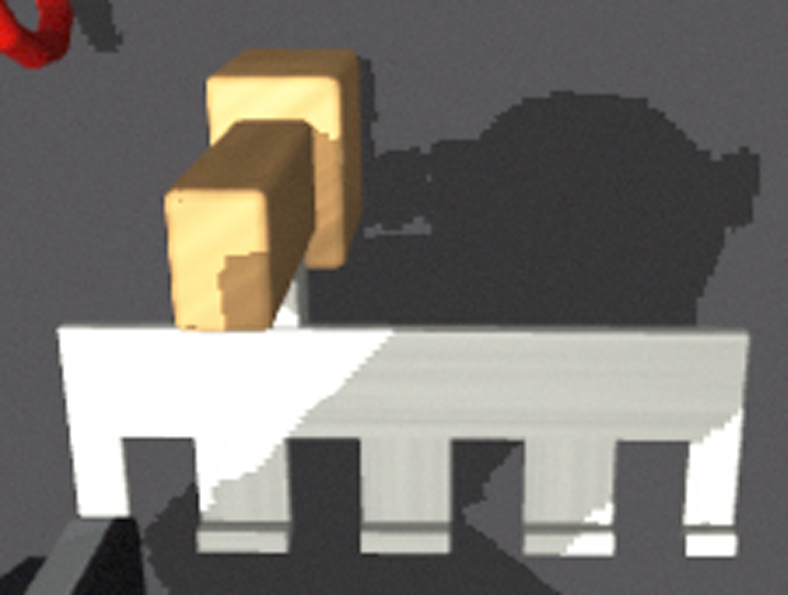

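The crop gives the column top at full-image (168–197, 164–204), so the column axis is at about (488, 311) mm with a yaw of −3.9°. Next I'll look at the vise from above.

Emit:
step_arm(motion=[[[14,22,-4,0,0,-0.5,85],[14,22,-4,0,0,-0.5,85],[14,22,-4,0,0,-0.5,85],[14,22,-4,0,0,-0.5,85],[14,22,-4,0,0,-0.5,85],[14,22,-4,0,0,-0.5,85],[14,22,-4,0,0,-0.5,85],[14,22,-4,0,0,-0.5,85],[0,0,0,0,0,0,85],[0,0,0,0,0,0,85]]])

```text
clock: 3.98
tcp_pos: [0.5987, 0.0685, 0.4671]
orientation: [180.0, 0.1, 0.3]
ft_force: [-0.3, 1.1, 0.7]
opening: 0.0848
finger_force: 0.0
```

Run:
```python
from h import *
go([.488,.311,.28],-3.9)
im=eyes.camera("wrist"); cv2.imwrite("pics/w2.png",im)
np.save("c2.npy",eyes.get_calibration("wrist"),allow_pickle=True)
cv2.imwrite("pics/w2c.png",cv2.resize(im,(800,600),interpolation=cv2.INTER_CUBIC))
```

```text
shift [-109.3 -243.1   32.3] rotvec [0.01 0.07 4.23] grasp now [598.5  68.5 312.1] rpy [1.8e+02 7.0e-02 3.3e-01] t 3.98 F [-0.3  1.1  0.7] open 84.8
```

View pics/w2c.png

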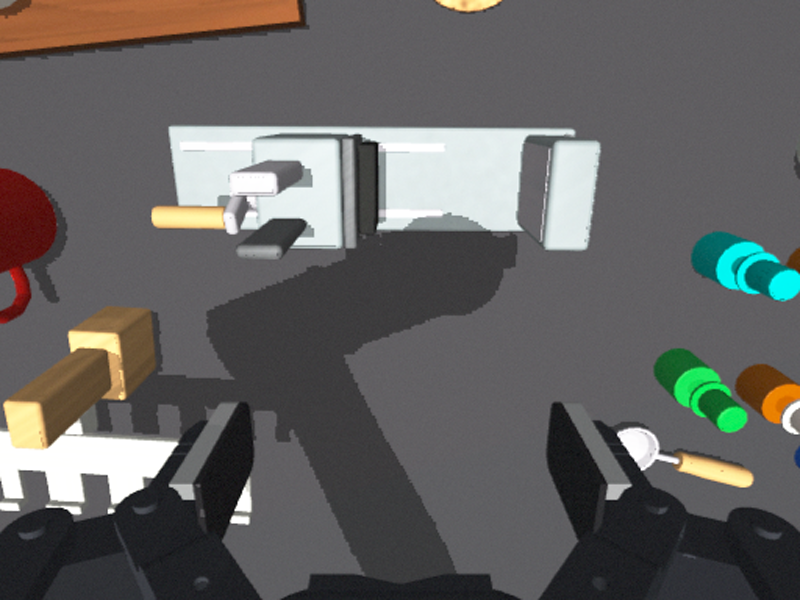

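The picture shows the fixed jaw's top at (545–599, 141–248), the moving jaw's top at (258–343, 138–248), the post's top at (252,184), the dark lever's top at (260,247), and the crank grip at (152–226, 217).

Run:
```python
from h import *
c=np.load("c2.npy",allow_pickle=True).item()
def P(n,u,v,z): p=onz(c,u*.64,v*.64,z)*1000; print(n,np.round(p,1)); return p
a=P("bedTL",169,126,.02);b=P("bedTR",575,130,.02)
print("yaw",np.degrees(np.arctan2(-(a-b)[0],(a-b)[1])))
P("fixTL",557,141,.105);P("fixTR",600,142,.105);P("fixBR",587,249,.105);P("fixBL",545,249,.105)
P("movTL",258,139,.105);P("movTR",340,138,.105);P("movBR",343,248,.105);
P("postL",231,174,.178);P("postR",273,194,.178);P("levL",237,254,.178);P("levR",278,256,.178);P("levTop",281,238,.178)
P("crankL",152,217,.117);P("crankR",226,217,.117);P("crankTop",190,207,.11);P("crankBot",190,228,.11)
```

```text
bedTL [673.8 243.4  20. ]
bedTR [673.1 -63.4  20. ]
yaw -0.13793011186897822
fixTL [668.7 -26.  105. ]
fixTR [668.3 -52.2 105. ]
fixBR [601.7 -52.6 105. ]
fixBL [601.5 -25.3 105. ]
movTL [668.6 155.2 105. ]
movTR [669.5 105.6 105. ]
movBR [601.3 105.7 105. ]
postL [655.6 150.8 178. ]
postR [646.2 131.2 178. ]
levL [615.9 151.7 178. ]
levR [614.9 131.  178. ]
levTop [624.3 128.8 178. ]
crankL [622.9 220.7 117. ]
crankR [623.2 175.5 117. ]
crankTop [628.  199.5 110. ]
crankBot [614.8 201.2 110. ]
```

Emit:
step_arm(motion=[[[-11,-24.5,7,0,0,0.42,70],[-11,-24.5,7,0,0,0.42,70],[-11,-24.5,7,0,0,0.42,70],[-11,-24.5,7,0,0,0.42,70],[-11,-24.5,7,0,0,0.42,70],[-11,-24.5,7,0,0,0.42,70],[-11,-24.5,7,0,0,0.42,70],[-11,-24.5,7,0,0,0.42,70],[-11,-24.5,7,0,0,0.42,70],[-11,-24.5,7,0,0,0.42,70],[0,0,0,0,0,0,70],[0,0,0,0,0,0,70]]])

```text
clock: 5.03
tcp_pos: [0.4928, 0.319, 0.3971]
orientation: [179.9, 0.1, -3.5]
ft_force: [0.0, -0.3, 0.1]
opening: 0.0705
finger_force: 0.0
```

Run:
```python
from h import *
go([.488,.311,.129],-3.9)
```

```text
shift [ -4.2   8.1 113.1] rotvec [0.08 0.08 0.41] grasp now [492.6 318.8 242.1] rpy [ 1.7992e+02  8.0000e-02 -3.4900e+00] t 5.03 F [ 0.  -0.3  0.1] open 70.5
```

Emit:
step_arm(motion=[[[-4.2,8.1,13,0,0,0.4,60],[0,0,20,0,0,0,60],[0,0,20,0,0,0,60],[0,0,20,0,0,0,60],[0,0,20,0,0,0,60],[0,0,12,0,0,0,60],[0,0,8,0,0,0,60],[0,0,0,0,0,0,10],[0,0,0,0,0,0,10],[0,0,0,0,0,0,10],[0,0,0,0,0,0,10],[0,0,0,0,0,0,10]]])

```text
clock: 6.03
tcp_pos: [0.49, 0.3097, 0.2863]
orientation: [-179.9, -0.1, -4.1]
ft_force: [1.1, 1.3, 1.8]
opening: 0.0234
finger_force: 60.1
```

Run:
```python
from h import *
s=bot.sense(); print(s["finger_force"],s["wrist_torque"])
go([.488,.311,.129],-3.9)
```

```text
60.11781692504883 [ 0.06173627 -0.2238475  -0.01860158]
shift [-2.1 -1.1  2.3] rotvec [-0.13 -0.14 -0.19] grasp now [490.4 310.1 131.3] rpy [-1.7987e+02 -1.4000e-01 -4.0900e+00] t 6.03 F [1.1 1.3 1.8] open 23.4
```

Emit:
step_arm(motion=[[[0,0,-5,0,0,0,10],[0,0,-10,0,0,0,10],[0,0,-15,0,0,0,10],[0,0,-20,0,0,0,10],[0,0,-25,0,0,0,10],[0,0,-25,0,0,0,10],[0,8,-20,0,0,0,10],[0,16,-10,0,0,-0.5,10],[0,20,-5,0,0,-0.5,10],[0,25,0,0,0,-0.5,10],[0,25,0,0,0,-0.5,10],[0,25,0,0,0,-0.5,10]]])

```text
clock: 7.03
tcp_pos: [0.4821, 0.1892, 0.4195]
orientation: [180.0, 0.1, -1.6]
ft_force: [-0.6, -0.9, -7.0]
opening: 0.023
finger_force: 59.4
```

Emit:
step_arm(motion=[[[0,25,0,0,0,-0.5,10],[0,25,0,0,0,-0.5,10],[0,25,0,0,0,-0.5,10],[0,25,0,0,0,0,10],[0,25,0,0,0,0,10],[0,25,0,0,0,0,10],[0,25,0,0,0,0,10],[5,20,0,0,0,0,10],[10,14,0,0,0,0,10],[15,5,0,0,0,0,10],[15,0,0,0,0,0,10],[8,0,0,0,0,0,10]]])

```text
clock: 8.03
tcp_pos: [0.5351, -0.0241, 0.4194]
orientation: [-180.0, 0.1, -0.2]
ft_force: [-0.1, 0.6, -6.7]
opening: 0.0231
finger_force: 59.8
```

Run:
```python
from h import *
go([.635,-.001,.271],-0.1)
im=eyes.camera("side"); cv2.imwrite("pics/s3.png",cv2.resize(im[100:260,150:400],None,fx=3,fy=3,interpolation=cv2.INTER_CUBIC))
```

```text
shift [ 99.8 -23.4  -6.7] rotvec [-0.02  0.06 -0.1 ] grasp now [534.9 -24.  264.4] rpy [-1.7998e+02  6.0000e-02 -2.0000e-01] t 8.03 F [-0.1  0.6 -6.7] open 23.1
```

View pics/s3.png

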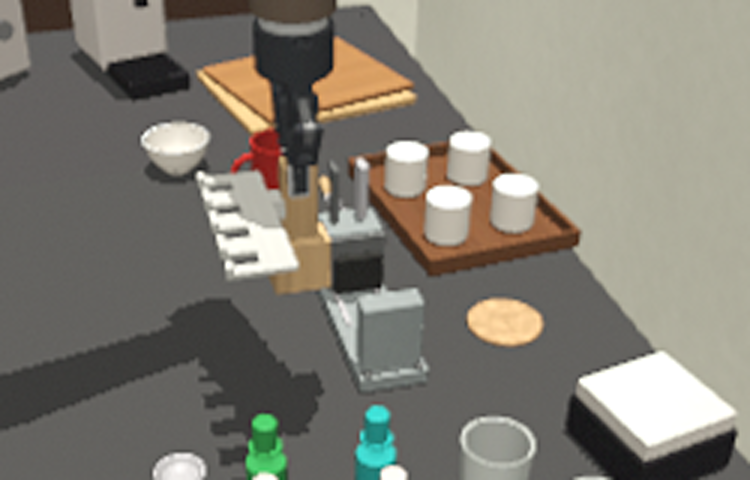

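The rack hangs upright in the gripper in front of the vise. I'll move it over the gap and lower it.

Emit:
step_arm(motion=[[[12,-4,0,0,0,0,10],[16,-5,0,0,0,0,10],[16,-5,0,0,0,0,10],[16,-4,0,0,0,0,10],[16,-3,0,0,0,0,10],[14,-2,0,0,0,0,10],[10,0,0,0,0,0,10],[0,0,0,0,0,0,10],[0,0,15,0,0,0,10],[0,0,15,0,0,0,10],[0,0,15,0,0,0,10]]])

```text
clock: 9.0
tcp_pos: [0.6332, -0.0004, 0.3742]
orientation: [-180.0, 0.1, -0.1]
ft_force: [0.3, -0.1, -6.2]
opening: 0.0231
finger_force: 59.9
```

Run:
```python
from h import *
go([.635,-.001,.155],-0.1)
```

```text
shift [ 1.9  0.6 64.2] rotvec [-0.02  0.12 -0.01] grasp now [ 6.329e+02 -4.000e-01  2.192e+02] rpy [-1.7998e+02  1.2000e-01 -1.1000e-01] t 9.0 F [ 0.3 -0.1 -6.2] open 23.1
```

Emit:
step_arm(motion=[[[3,0,10,0,0,0,10],[0,0,15,0,0,0,10],[0,0,15,0,0,0,10],[0,0,12,0,0,0,10],[0,0,7,0,0,0,10],[0,0,4,0,0,0,10],[0,0,2,0,0,0,10],[0,0,1,0,0,0,10],[0,0,0,0,0,0,10]]])

```text
clock: 9.75
tcp_pos: [0.6377, -0.0007, 0.3096]
orientation: [-180.0, -0.1, -0.1]
ft_force: [-1.3, 0.8, -7.1]
opening: 0.0227
finger_force: 59.7
```

Run:
```python
from h import *
go([.637,-.0055,.151],-0.1)
```

```text
shift [-0.7  4.8  3.6] rotvec [-0.01 -0.07 -0.01] grasp now [ 6.378e+02 -6.000e-01  1.546e+02] rpy [-1.7999e+02 -7.0000e-02 -1.1000e-01] t 9.75 F [-1.3  0.8 -7.1] open 22.7
```

Still hanging freely. I'll lower it onto the bed, then nudge it against the fixed jaw.

Emit:
step_arm(motion=[[[0,0,1.5,0,0,0,10],[0,0,1,0,0,0,10],[0,0,0.5,0,0,0,10],[0,0,0,0,0,0,10]]])

```text
clock: 10.08
tcp_pos: [0.6376, -0.0007, 0.3064]
orientation: [-180.0, -0.0, -0.1]
ft_force: [0.0, 0.2, -5.2]
opening: 0.0236
finger_force: 59.9
```

Emit:
step_arm(motion=[[[0,1.5,0,0,0,0,10],[0,1.5,0,0,0,0,10],[0,0,0,0,0,0,10]]])

```text
clock: 10.33
tcp_pos: [0.6377, -0.0039, 0.3063]
orientation: [-180.0, -0.1, -0.1]
ft_force: [0.4, 1.1, -4.5]
opening: 0.0237
finger_force: 60.0
```

Emit:
step_arm(motion=[[[0,1,0,0,0,0,10],[0,0,0,0,0,0,10]]])

```text
clock: 10.5
tcp_pos: [0.6377, -0.0047, 0.3064]
orientation: [-180.0, -0.1, -0.1]
ft_force: [0.1, 1.0, -2.6]
opening: 0.0232
finger_force: 60.2
```

Emit:
step_arm(motion=[[[0,1,0,0,0,0,10],[0,0,0,0,0,0,10]]])

```text
clock: 10.67
tcp_pos: [0.6377, -0.0051, 0.3064]
orientation: [-179.9, -0.1, -0.1]
ft_force: [-0.2, 4.2, -2.5]
opening: 0.0233
finger_force: 60.3
```

Emit:
step_arm(motion=[[[0,0,1,0,0,0,10],[0,0,0.5,0,0,0,10],[0,0,0,0,0,0,22],[0,0,0,0,0,0,45],[0,0,0,0,0,0,45],[0,0,0,0,0,0,45],[0,0,-5,0,0,0,45],[0,0,-15,0,0,0,45],[0,0,-25,0,0,0,45],[0,0,-25,0,0,0,45],[0,0,-20,0,0,0,45],[0,0,-20,0,0,0,85]]])

```text
clock: 11.67
tcp_pos: [0.6374, -0.0062, 0.4164]
orientation: [180.0, -0.1, -0.1]
ft_force: [0.5, 0.4, -0.2]
opening: 0.0556
finger_force: 0.0
```

Run:
```python
from h import *
plan([.62,.141,.30],-90,15)
```

```text
15 rows of [-8.25 -7.22 -2.58 -0.   -0.01  5.99]
shift [ -17.7 -147.1  -38.7] rotvec [-3.000e-02 -8.000e-02  8.988e+01] grasp now [637.6  -6.2 261.4] rpy [ 1.7997e+02 -7.0000e-02 -1.2000e-01] t 11.67 F [ 0.5  0.4 -0.2] open 55.6
```

Emit:
step_arm(motion=[[[-8.25,-7.2,-2.6,0,0,6,85],[-8.25,-7.2,-2.6,0,0,6,85],[-8.25,-7.2,-2.6,0,0,6,85],[-8.25,-7.2,-2.6,0,0,6,85],[-8.25,-7.2,-2.6,0,0,6,85],[-8.25,-7.2,-2.6,0,0,6,85],[-8.25,-7.2,-2.6,0,0,6,85],[-8.25,-7.2,-2.6,0,0,6,85],[-8.25,-7.2,-2.6,0,0,6,85],[-8.25,-7.2,-2.6,0,0,6,85],[-8.25,-7.2,-2.6,0,0,6,85],[-8.25,-7.2,-2.6,0,0,6,85]]])

```text
clock: 12.67
tcp_pos: [0.604, 0.1128, 0.4464]
orientation: [-180.0, -0.0, -72.4]
ft_force: [-0.2, -1.0, -0.2]
opening: 0.0848
finger_force: 0.0
```

Emit:
step_arm(motion=[[[-8.25,-7.2,-2.6,0,0,6,85],[-8.25,-7.2,-2.6,0,0,6,85],[-8.25,-7.2,-2.6,0,0,6,85],[0,0,0,0,0,0,85],[0,0,0,0,0,0,85]]])

```text
clock: 13.08
tcp_pos: [0.6201, 0.1412, 0.4534]
orientation: [180.0, -0.0, -89.9]
ft_force: [-0.2, -0.6, -0.8]
opening: 0.0852
finger_force: 0.0
```

Run:
```python
from h import *
go([.635,.141,.157],-90)
im=eyes.camera("wrist"); cv2.imwrite("pics/w4.png",im)
np.save("c4.npy",eyes.get_calibration("wrist"),allow_pickle=True)
cv2.imwrite("pics/w4c.png",cv2.resize(im,(800,600),interpolation=cv2.INTER_CUBIC))
```

```text
shift [ 1.000e-01 -1.490e+01  1.414e+02] rotvec [ 0.01 -0.02  0.05] grasp now [620.1 141.1 298.4] rpy [ 1.7999e+02 -2.0000e-02 -8.9950e+01] t 13.08 F [-0.2 -0.6 -0.8] open 85.2
```

View pics/w4c.png

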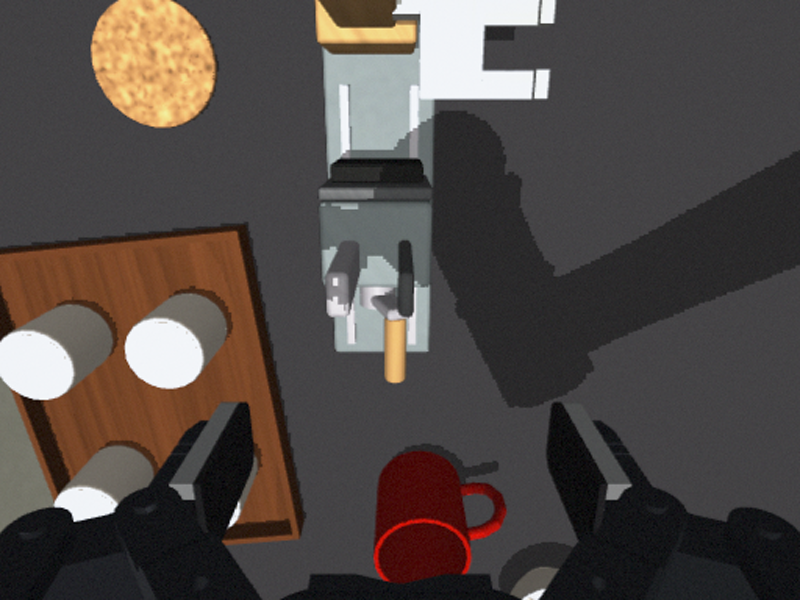

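The rack stands on the bed against the fixed jaw. The post's top is at (326–348, 272–316), the lever's top at (398–412, 268–315), and the crank grip at (395, 318–383).

Run:
```python
from h import *
c=np.load("c4.npy",allow_pickle=True).item()
def P(n,u,v,z): p=onz(c,u*.64,v*.64,z)*1000; print(n,np.round(p,1)); return p
P("post outer",326,312,.178);P("post inner",347,312,.178);P("lev in",399,312,.178);P("lev out",412,312,.178);P("near",400,268,.178)
P("jawTL",320,203,.105);P("jawTR",432,201,.105);P("platefront",385,190,.105)
P("crank near",396,318,.113);P("crank far",396,383,.113);P("footL",318,45,.08);P("footR",416,45,.08);P("mugtop",425,555,.09);P("mugnear",420,520,.09)
P("plate corner",550,98,.136);P("plate outer2",420,98,.13)
```

```text
post outer [656.8 148.4 178. ]
post inner [646.3 148.4 178. ]
lev in [620.3 148.4 178. ]
lev out [613.9 148.4 178. ]
near [619.9 125.7 178. ]
jawTL [668.1 105.7 105. ]
jawTR [600.5 104.5 105. ]
platefront [628.8  97.9 105. ]
crank near [622.3 177.  113. ]
crank far [622.4 223.2 113. ]
footL [668.4  16.3  80. ]
footR [610.3  16.2  80. ]
mugtop [599.4 391.7  90. ]
mugnear [603.9 356.6  90. ]
plate corner [543.1  47.3 136. ]
plate outer2 [609.4  47.2 130. ]
```

Emit:
step_arm(motion=[[[2,-10,0,0,0,0,85],[0,-11,10,0,0,0,85],[0,0,25,0,0,0,85],[0,0,25,0,0,0,85],[0,0,25,0,0,0,85],[0,0,25,0,0,0,85],[0,0,20,0,0,0,85],[0,0,11,0,0,0,85],[0,0,0,0,0,0,60],[0,0,0,0,0,0,20],[0,0,0,0,0,0,20],[0,0,0,0,0,0,20]]])

```text
clock: 14.13
tcp_pos: [0.639, 0.1387, 0.315]
orientation: [179.6, -0.1, -90.1]
ft_force: [4.4, -4.5, 3.8]
opening: 0.0383
finger_force: 25.1
```

Emit:
step_arm(motion=[[[0,0,0,0,0,0,20],[0,0,0,0,0,0,20],[0,0,0,0,0,0,20]]])

```text
clock: 14.38
tcp_pos: [0.6403, 0.1389, 0.3157]
orientation: [179.9, -0.1, -90.1]
ft_force: [-1.9, 0.3, 8.5]
opening: 0.0339
finger_force: 62.8
```

Run:
```python
from h import *
go([.641,.139,.157],-90)
```

```text
shift [-0.1 -0.8  3.7] rotvec [ 0.12 -0.07 -0.08] grasp now [639.9 138.7 160.7] rpy [ 1.7988e+02 -7.0000e-02 -9.0080e+01] t 14.38 F [-1.9  0.3  8.5] open 33.9
```

Emit:
step_arm(motion=[[[3,0,0,0,0,0,20],[6,0,0,0,0,0,20],[8,0,0,0,0,0,20],[8,0,0,0,0,0,20],[8,0,0,0,0,0,20],[8,0,0,0,0,0,20],[8,0,0,0,0,0,20],[6,0,0,0,0,0,20],[3,0,0,0,0,0,20],[0,0,0,0,0,0,20]]])

```text
clock: 15.22
tcp_pos: [0.6402, 0.08, 0.3157]
orientation: [179.9, -0.1, -90.1]
ft_force: [-1.5, -1.0, 8.8]
opening: 0.0342
finger_force: 62.7
```

Emit:
step_arm(motion=[[[2,0,0,0,0,0,20],[2,0,0,0,0,0,20],[1.5,0,0,0,0,0,20],[0,0,0,0,0,0,20]]])

```text
clock: 15.55
tcp_pos: [0.6402, 0.0751, 0.3157]
orientation: [179.9, -0.1, -90.1]
ft_force: [-1.7, -0.5, 8.3]
opening: 0.0341
finger_force: 62.8
```

Emit:
step_arm(motion=[[[2,0,0,0,0,0,20],[0,0,0,0,0,0,20]]])

```text
clock: 15.72
tcp_pos: [0.6402, 0.0731, 0.3157]
orientation: [179.9, -0.1, -90.1]
ft_force: [-2.4, 0.6, 8.3]
opening: 0.0333
finger_force: 62.8
```

Emit:
step_arm(motion=[[[2,0,0,0,0,0,20],[0,0,0,0,0,0,20]]])

```text
clock: 15.88
tcp_pos: [0.6402, 0.0712, 0.3157]
orientation: [179.9, -0.1, -90.1]
ft_force: [-2.1, 0.0, 8.2]
opening: 0.034
finger_force: 62.8
```

Emit:
step_arm(motion=[[[1.5,0,0,0,0,0,20],[0,0,0,0,0,0,20]]])

```text
clock: 16.05
tcp_pos: [0.6402, 0.0697, 0.3157]
orientation: [179.9, -0.1, -90.1]
ft_force: [-2.1, -0.8, 7.3]
opening: 0.0339
finger_force: 62.8
```

Emit:
step_arm(motion=[[[1,0,0,0,0,0,20],[0,0,0,0,0,0,20]]])

```text
clock: 16.22
tcp_pos: [0.6401, 0.0691, 0.3157]
orientation: [179.9, -0.0, -90.1]
ft_force: [-2.2, 1.1, 6.4]
opening: 0.034
finger_force: 63.0
```

Emit:
step_arm(motion=[[[1,0,0,0,0,0,20],[0,0,0,0,0,0,20]]])

```text
clock: 16.38
tcp_pos: [0.6401, 0.0686, 0.3157]
orientation: [179.9, -0.0, -90.0]
ft_force: [-2.6, 4.4, 8.5]
opening: 0.0342
finger_force: 63.1
```

Emit:
step_arm(motion=[[[1,0,0,0,0,0,20],[0,0,0,0,0,0,20],[0,0,0,0,0,0,45],[0,0,0,0,0,0,85],[0,0,0,0,0,0,85],[0,0,0,0,0,0,85],[0,0,0,0,0,0,85],[0,0,-10,0,0,0,85],[0,0,-20,0,0,0,85],[0,0,-25,0,0,0,85],[0,0,-25,0,0,0,85],[0,0,-20,0,0,0,85]]])

```text
clock: 17.38
tcp_pos: [0.6411, 0.0669, 0.4156]
orientation: [-179.8, 0.0, -90.1]
ft_force: [-0.4, -0.5, 0.5]
opening: 0.0848
finger_force: 0.0
```

Emit:
step_arm(motion=[[[-15,8,0,0,0,0,85],[-15,8,0,0,0,0,85],[-15,0,0,0,0,0,85],[-10,0,0,0,0,0,85],[0,0,0,0,0,0,85],[0,0,0,0,0,0,85]]])

```text
clock: 17.88
tcp_pos: [0.6253, 0.1228, 0.4121]
orientation: [180.0, -0.0, -90.1]
ft_force: [0.7, -0.2, -0.0]
opening: 0.0851
finger_force: 0.0
```

Run:
```python
from h import *
go([.622,.132,.115],-90)
im=eyes.camera("wrist"); cv2.imwrite("pics/w5.png",im)
np.save("c5.npy",eyes.get_calibration("wrist"),allow_pickle=True)
cv2.imwrite("pics/w5c.png",cv2.resize(im,(800,600),interpolation=cv2.INTER_CUBIC))
```

```text
shift [ -9.3   3.3 142.1] rotvec [ 0.02 -0.03 -0.05] grasp now [625.3 122.7 257.1] rpy [ 1.7998e+02 -3.0000e-02 -9.0050e+01] t 17.88 F [ 0.7 -0.2 -0. ] open 85.1
```

View pics/w5c.png

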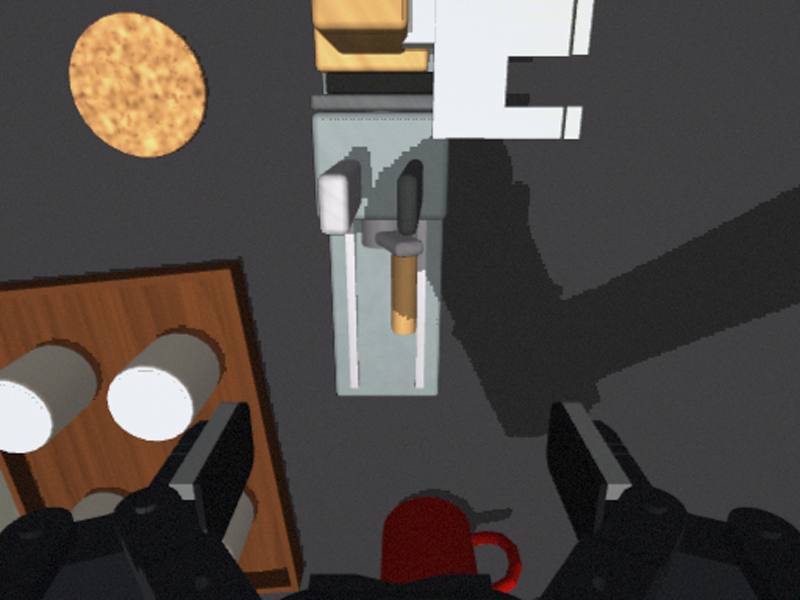

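The pad now sits at the rack's foot (foot edge at row 70, jaw's front edge at row 112). The crank grip is at cols 391–416, rows 255–334, and the lever is spread at col 410.

Run:
```python
from h import *
c=np.load("c5.npy",allow_pickle=True).item()
def P(n,u,v,z): p=onz(c,u*.64,v*.64,z)*1000; print(n,np.round(p,1)); return p
P("foot edge",370,70,.08);P("jaw front L",316,114,.105);P("jaw back",380,218,.105)
P("crankL near",404,256,.114);P("crank far",404,334,.114);P("l",391,300,.114);P("r",417,300,.114)
P("lev in",400,232,.178);P("lev out",421,200,.178);P("post out",320,230,.178)
P("lev top",397,232,.178)
P("plate a",582,138,.136);P("plate b",591,54,.136);P("plate c",434,138,.13)
```

```text
foot edge [640.9  14.4  80. ]
jaw front L [666.9  36.5 105. ]
jaw back [635.8  88.6 105. ]
crankL near [623.1 107.  114. ]
crank far [623.1 151.5 114. ]
l [630.1 131.5 114. ]
r [616.1 131.5 114. ]
lev in [625.3  80.7 178. ]
lev out [617.1  68.1 178. ]
post out [656.7  79.8 178. ]
lev top [626.4  80.7 178. ]
plate a [543.5  47.  136. ]
plate b [543.6  12.6 136. ]
plate c [609.5  47.1 130. ]
```

Emit:
step_arm(motion=[[[-6,2,0,0,0,0,50],[-6,0,20,0,0,0,50],[0,0,25,0,0,0,50],[0,0,25,0,0,0,50],[0,0,25,0,0,0,50],[0,0,22,0,0,0,50],[0,0,15,0,0,0,50],[0,0,10,0,0,0,50],[0,0,0,0,0,0,5],[0,0,0,0,0,0,5],[0,0,0,0,0,0,5],[0,0,0,0,0,0,5]]])

```text
clock: 18.93
tcp_pos: [0.6234, 0.1343, 0.272]
orientation: [-179.9, 0.1, -90.1]
ft_force: [0.9, -0.3, -0.4]
opening: 0.012
finger_force: 58.4
```

Run:
```python
from h import *
go([.623,.135,.1145],-90)
a0=np.degrees(.38)
for k in range(24):
    a,b=np.radians([a0+15*k,a0+15*k+15]); print([0,round(32*(np.sin(b)-np.sin(a)),1),round(-32*(np.cos(b)-np.cos(a)),1)])
```

```text
shift [-0.7  0.4  2.5] rotvec [-0.14  0.05 -0.11] grasp now [623.8 134.4 117. ] rpy [-1.7986e+02  5.0000e-02 -9.0110e+01] t 18.93 F [ 0.9 -0.3 -0.4] open 12.0
[0, np.float64(7.3), np.float64(4.1)]
[0, np.float64(6.0), np.float64(5.8)]
[0, np.float64(4.3), np.float64(7.2)]
[0, np.float64(2.3), np.float64(8.0)]
[0, np.float64(0.1), np.float64(8.4)]
[0, np.float64(-2.1), np.float64(8.1)]
[0, np.float64(-4.1), np.float64(7.3)]
[0, np.float64(-5.8), np.float64(6.0)]
[0, np.float64(-7.2), np.float64(4.3)]
[0, np.float64(-8.0), np.float64(2.3)]
[0, np.float64(-8.4), np.float64(0.1)]
[0, np.float64(-8.1), np.float64(-2.1)]
[0, np.float64(-7.3), np.float64(-4.1)]
[0, np.float64(-6.0), np.float64(-5.8)]
[0, np.float64(-4.3), np.float64(-7.2)]
[0, np.float64(-2.3), np.float64(-8.0)]
[0, np.float64(-0.1), np.float64(-8.4)]
[0, np.float64(2.1), np.float64(-8.1)]
[0, np.float64(4.1), np.float64(-7.3)]
[0, np.float64(5.8), np.float64(-6.0)]
[0, np.float64(7.2), np.float64(-4.3)]
[0, np.float64(8.0), np.float64(-2.3)]
[0, np.float64(8.4), np.float64(-0.1)]
[0, np.float64(8.1), np.float64(2.1)]
```

Emit:
step_arm(motion=[[[0,7.3,4.1,0,0,0,5],[0,6,5.8,0,0,0,5],[0,4.3,7.2,0,0,0,5],[0,2.3,8,0,0,0,5]]])

```text
clock: 19.27
tcp_pos: [0.6028, 0.1345, 0.2458]
orientation: [-179.8, 0.1, -90.1]
ft_force: [3.9, -0.4, 1.9]
opening: 0.0119
finger_force: 58.7
```

Emit:
step_arm(motion=[[[0,0.1,8.4,0,0,0,5],[0,-2.1,8.1,0,0,0,5],[0,-4.1,7.3,0,0,0,5],[0,-5.8,6,0,0,0,5]]])

```text
clock: 19.6
tcp_pos: [0.6162, 0.1348, 0.2155]
orientation: [-179.8, 0.0, -90.1]
ft_force: [2.8, 2.3, 8.3]
opening: 0.012
finger_force: 59.3
```

Emit:
step_arm(motion=[[[0,-7.2,4.3,0,0,0,5],[0,-8,2.3,0,0,0,5],[0,-8.4,0.1,0,0,0,5],[0,-8.1,-2.1,0,0,0,5]]])

```text
clock: 19.93
tcp_pos: [0.6468, 0.1355, 0.2112]
orientation: [179.9, 0.1, -90.1]
ft_force: [-7.0, 8.2, 12.1]
opening: 0.0118
finger_force: 59.9
```

Emit:
step_arm(motion=[[[0,-7.3,-4.1,0,0,0,5],[0,-6,-5.8,0,0,0,5],[0,-4.3,-7.2,0,0,0,5],[0,-2.3,-8,0,0,0,5]]])

```text
clock: 20.27
tcp_pos: [0.6664, 0.1362, 0.2327]
orientation: [179.8, 0.2, -90.2]
ft_force: [1.0, 10.9, -4.5]
opening: 0.0116
finger_force: 58.5
```

Emit:
step_arm(motion=[[[0,-0.1,-8.4,0,0,0,5],[0,2.1,-8.1,0,0,0,5],[0,4.1,-7.3,0,0,0,5],[0,5.8,-6,0,0,0,5]]])

```text
clock: 20.6
tcp_pos: [0.6565, 0.1367, 0.2653]
orientation: [-179.7, 0.3, -90.1]
ft_force: [5.0, 8.5, 0.5]
opening: 0.0117
finger_force: 59.0
```

Emit:
step_arm(motion=[[[0,7.2,-4.3,0,0,0,5],[0,8,-2.3,0,0,0,5],[0,8.4,-0.1,0,0,0,5],[0,8.1,2.1,0,0,0,5],[0,0,0,0,0,0,5],[0,0,0,0,0,0,5]]])

```text
clock: 21.1
tcp_pos: [0.6233, 0.1373, 0.2717]
orientation: [-179.8, 0.3, -90.0]
ft_force: [-2.9, 11.7, 9.8]
opening: 0.0119
finger_force: 60.1
```

Run:
```python
from h import *
go([.623,.135,.1145],-90)
```

```text
shift [2.3 0.3 2.2] rotvec [-0.21  0.3  -0.05] grasp now [623.9 138.1 116.7] rpy [-179.79    0.3   -90.05] t 21.1 F [-2.9 11.7  9.8] open 11.9
```

Emit:
step_arm(motion=[[[-1,7.3,4.1,0,0,0,5],[-1,6,5.8,0,0,0,5],[0,4.3,7.2,0,0,0,5],[0,2.3,8,0,0,0,5],[0,0.1,8.4,0,0,0,5],[0,-2.1,8.1,0,0,0,5]]])

```text
clock: 21.6
tcp_pos: [0.6057, 0.1384, 0.2283]
orientation: [-179.8, 0.2, -90.1]
ft_force: [3.0, 8.3, 2.9]
opening: 0.0122
finger_force: 59.5
```

Emit:
step_arm(motion=[[[0,-4.1,7.3,0,0,0,5],[0,-5.8,6,0,0,0,5],[0,-7.2,4.3,0,0,0,5],[0,-8,2.3,0,0,0,5],[0,0,0,0,0,0,5]]])

```text
clock: 22.02
tcp_pos: [0.6326, 0.1387, 0.2097]
orientation: [-179.7, 0.2, -90.0]
ft_force: [2.0, 8.1, 6.9]
opening: 0.0118
finger_force: 59.8
```

Emit:
step_arm(motion=[[[0,0,0,0,0,0,14],[0,0,0,0,0,0,40],[0,0,0,0,0,0,40],[0,0,0,0,0,0,40],[0,0,-10,0,0,0,40],[0,0,-20,0,0,0,40],[0,0,-30,0,0,0,40],[0,0,-30,0,0,0,40],[0,0,-30,0,0,0,40],[0,0,-30,0,0,0,40],[0,0,-30,0,0,0,40],[0,0,-20,0,0,0,60]]])

```text
clock: 23.02
tcp_pos: [0.63, 0.1356, 0.4131]
orientation: [-179.8, 0.1, -90.1]
ft_force: [0.8, 1.1, -0.0]
opening: 0.0506
finger_force: 0.0
```

Emit:
step_arm(motion=[[[15,5,0,0,0,0,85],[20,10,0,0,0,0,85],[25,10,0,0,0,0,85],[25,10,0,0,0,0,85],[25,5,0,0,0,0,85],[10,0,0,0,0,0,85],[0,0,0,0,0,0,85],[0,0,0,0,0,0,85]]])

```text
clock: 23.68
tcp_pos: [0.5898, 0.0156, 0.4088]
orientation: [180.0, 0.0, -90.2]
ft_force: [-0.0, 0.6, 0.3]
opening: 0.0852
finger_force: 0.0
```

Run:
```python
from h import *
go([.6,.03,.27],-90)
im=eyes.camera("wrist"); cv2.imwrite("pics/w6.png",im)
np.save("c6.npy",eyes.get_calibration("wrist"),allow_pickle=True)
cv2.imwrite("pics/w6c.png",cv2.resize(im,(800,600),interpolation=cv2.INTER_CUBIC))
```

```text
shift [-14.4 -10.1 -16.2] rotvec [ 0.02  0.   -0.2 ] grasp now [589.8  15.6 253.8] rpy [179.98   0.   -90.2 ] t 23.68 F [-0.   0.6  0.3] open 85.2
```

View pics/w6c.png

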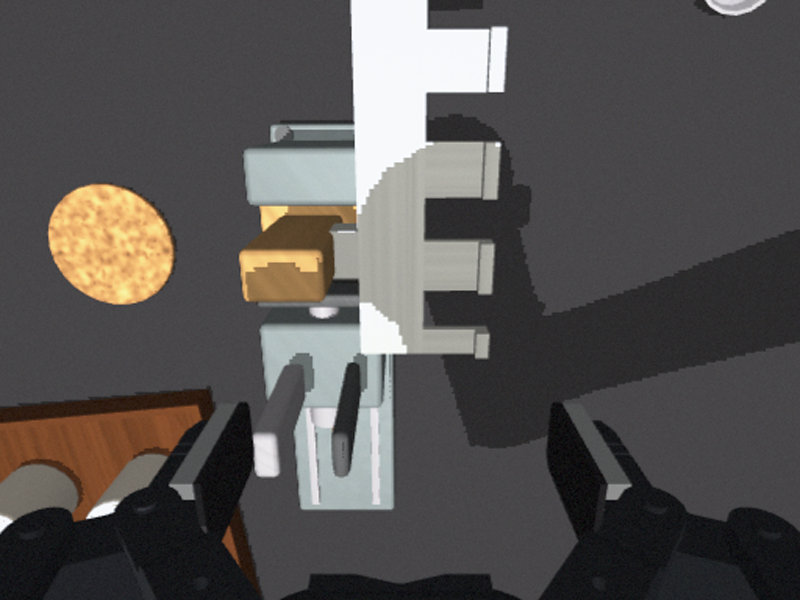

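The rack is clamped upright, and the plate's slots open at rows 93–142, 198–240 and 294–328. The jaw's front edge is at row 322, with the screw showing between the jaw and its plate.

Run:
```python
from h import *
c=np.load("c6.npy",allow_pickle=True).item()
def P(n,u,v,z): p=onz(c,u*.64,v*.64,z)*1000; print(n,np.round(p,1)); return p
P("jawfront L",265,324,.105);P("jaw back",320,405,.105);P("fix jaw face",300,204,.105);P("plate+y edge",420,353,.13);P("plate edge x in",352,100,.13);P("in",361,350,.13)
P("steel plate back",300,305,.105);
P("levout",342,475,.178);P("post",262,475,.178)
print("lip corners (z .136)")
for u,v in ((507,27),(503,92),(500,143),(497,198),(494,240),(491,293),(488,330),(487,357)): P("",u,v,.136)
print("slot ends")
for u,v in ((427,30),(427,93),(426,142),(425,198),(424,240),(423,293),(423,328)): P("",u,v,.13)
im=cv2.imread("pics/w6.png");cv2.imwrite("pics/w6d.png",cv2.resize(im[120:240,130:330],None,fx=4,fy=4,interpolation=cv2.INTER_CUBIC))
```

```text
jawfront L [665.8  41.8 105. ]
jaw back [637.7  93.7 105. ]
fix jaw face [641.8 -25.3 105. ]
plate+y edge [579.7  48.2 130. ]
plate edge x in [611.1 -75.1 130. ]
in [610.3  46.4 130. ]
steel plate back [645.5  30.5 105. ]
levout [616.8  86.9 178. ]
post [653.4  86.8 178. ]
lip corners (z .136)
 [ 545.4 -103.1  136. ]
 [545.5 -78.  136. ]
 [545.5 -56.9 136. ]
 [545.4 -32.7 136. ]
 [545.7 -13.  136. ]
 [545.7  13.3 136. ]
 [546.1  32.8 136. ]
 [545.8  47.7 136. ]
slot ends
 [ 578.3 -102.9  130. ]
 [577.9 -77.9 130. ]
 [578.  -57.1 130. ]
 [578.2 -31.9 130. ]
 [578.4 -11.8 130. ]
 [578.5  15.2 130. ]
 [578.3  34.1 130. ]
```

View pics/w6d.png

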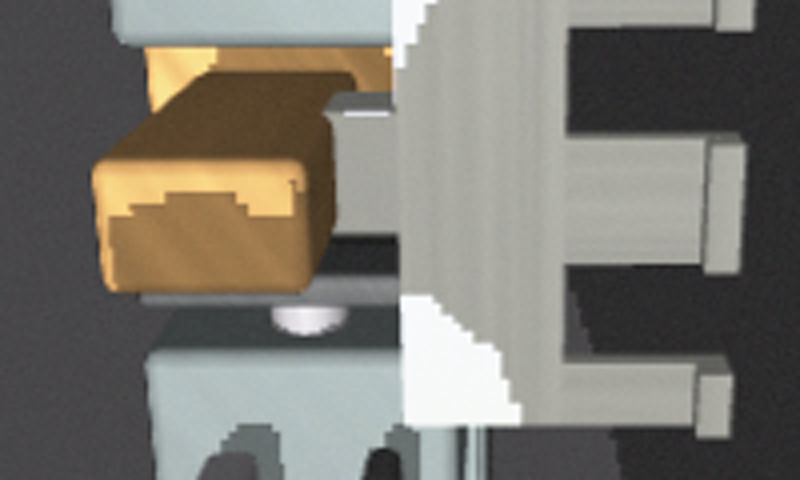

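Run:
```python
from h import *
for f,L in (("c4",((380,160,.10),(380,180,.105),(380,198,.105))),("c5",((380,70,.08),(330,97,.105),(330,109,.105))),("c6",((250,304,.105),(270,304,.105),(270,290,.105)))):
    c=np.load(f+".npy",allow_pickle=True).item()
    for u,v,z in L: print(f,v,np.round(onz(c,u*.64,v*.64,z)*1000,1))
im=cv2.imread("pics/w4.png")
cv2.imwrite("pics/cmp.png",cv2.resize(im[90:140,190:290],None,fx=7,fy=7,interpolation=cv2.INTER_CUBIC))
p=[onz(eyes.get_calibration("top"),u*.64,v*.64,.09) for u,v in ((538,293),(602,298),(528,350),(571,342))]
plan([.52,-.315,.30],-90,12)
```

```text
c4 160 [631.7  80.9 100. ]
c4 180 [631.7  92.  105. ]
c4 198 [631.8 102.7 105. ]
c5 70 [635.6  14.5  80. ]
c5 97 [659.6  28.6 105. ]
c5 109 [659.8  34.1 105. ]
c6 304 [673.1  29.8 105. ]
c6 304 [662.   29.9 105. ]
c6 290 [661.3  21.7 105. ]
12 rows of [ 2.761e+01  5.800e+00 -3.860e+00  0.000e+00  0.000e+00 -1.000e-02]
shift [331.4  69.2 -46.3] rotvec [ 0.02  0.01 -0.14] grasp now [590.   16.3 253.7] rpy [ 1.7998e+02  1.0000e-02 -9.0140e+01] t 23.73 F [1.1 0.3 0.4] open 85.1
```

View pics/cmp.png

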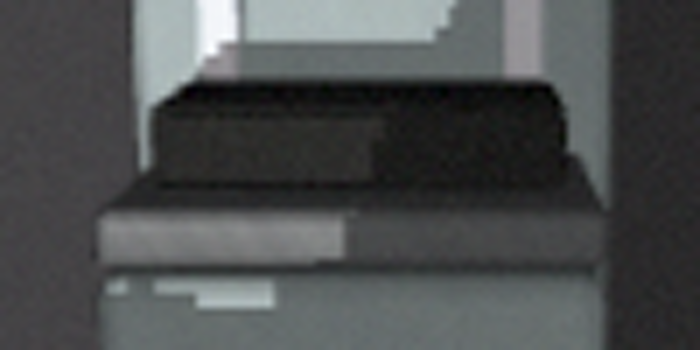

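The free pad is visible in front of its steel plate. Its back has advanced about 4.3 mm beyond first contact, so the clamp is tight (pad about 4–5 mm in). Now the bottles.

Emit:
step_arm(motion=[[[27.6,5.8,-3.9,0,0,0,60],[27.6,5.8,-3.9,0,0,0,60],[27.6,5.8,-3.9,0,0,0,60],[27.6,5.8,-3.9,0,0,0,60],[27.6,5.8,-3.9,0,0,0,60],[27.6,5.8,-3.9,0,0,0,60],[27.6,5.8,-3.9,0,0,0,60],[27.6,5.8,-3.9,0,0,0,60],[27.6,5.8,-3.9,0,0,0,60],[27.6,5.8,-3.9,0,0,0,60],[27.6,5.8,-3.9,0,0,0,60],[27.6,5.8,-3.9,0,0,0,60]]])

```text
clock: 24.73
tcp_pos: [0.5202, -0.3152, 0.4556]
orientation: [180.0, 0.0, -90.0]
ft_force: [0.9, -0.9, -0.2]
opening: 0.0602
finger_force: 0.0
```

Emit:
step_arm(motion=[[[0,0,0,0,0,0,60],[0,0,0,0,0,0,60]]])

```text
clock: 24.9
tcp_pos: [0.5201, -0.3153, 0.4552]
orientation: [180.0, 0.0, -90.2]
ft_force: [-0.4, 0.5, -0.5]
opening: 0.06
finger_force: 0.0
```

```bash
cat >> h.py <<'E'
def bulbs(name="wrist",save=None):
    "white bulbs next to amber bodies -> world xy of the bulb top centre (z=.09)"
    c=eyes.get_calibration(name); im=eyes.camera(name)
    if save: cv2.imwrite(save,im)
    hsv=cv2.cvtColor(im,cv2.COLOR_BGR2HSV)
    amber=cv2.dilate(cv2.inRange(hsv,(5,140,60),(20,255,255)),np.ones((9,9)))
    white=cv2.inRange(hsv,(0,0,110),(179,60,255))
    n,l,st,ce=cv2.connectedComponentsWithStats(white)
    return c,im,[(st[i],ce[i],np.round(onz(c,*ce[i],.085)*1000)) for i in range(1,n) if st[i][4]>20 and amber[l==i].any()]
E
python3 - <<'E'
from h import *
go([.52,-.315,.3],-90)
c,im,L=bulbs(save="pics/w7.png"); np.save("c7.npy",c)
for x in L: print(x)
cv2.imwrite("pics/w7c.png",cv2.resize(im,(800,600)))
E
```

```text
shift [-0.3  0.1  0.2] rotvec [ 0.03  0.03 -0.19] grasp now [ 520.  -315.2  300.2] rpy [ 1.7997e+02  3.0000e-02 -9.0190e+01] t 24.9 F [-0.4  0.5 -0.5] open 60.0
(array([206,  48,  32,  34, 862], dtype=int32), array([221.26566125,  64.8549884 ]), array([ 553., -408.,   85.]))
(array([289, 111,  31,  31, 744], dtype=int32), array([303.91397849, 126.44758065]), array([ 472., -350.,   85.]))
(array([203, 169,  29,  33, 739], dtype=int32), array([216.82138024, 184.25710419]), array([ 562., -289.,   85.]))
(array([280, 184,  29,  32, 730], dtype=int32), array([294.96849315, 199.01506849]), array([ 478., -272.,   85.]))
```

View pics/w7c.png

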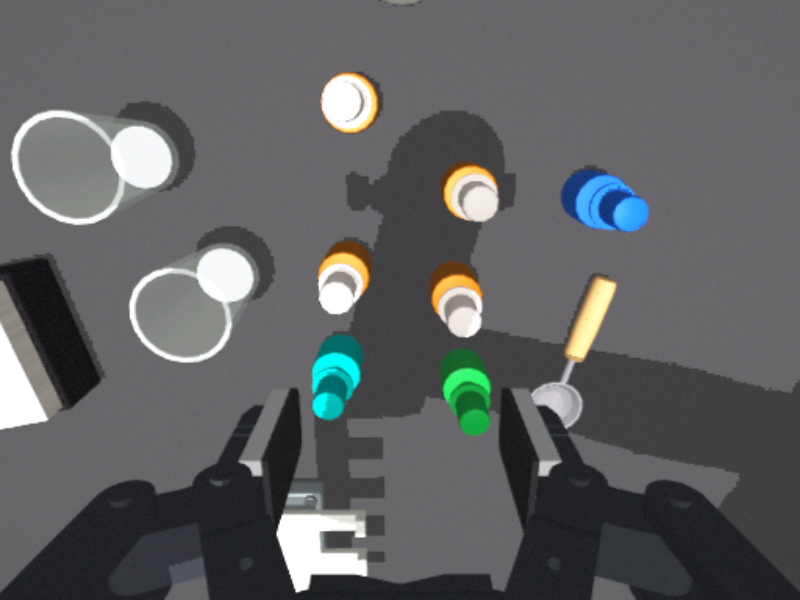

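All four amber bottles are standing. Their bulb tops are at (343,101), (480,203), (337,297) and (464,323), next to the turquoise, green and blue look-alikes.

Run:
```python
from h import *
c=np.load("c7.npy",allow_pickle=True).item()
for u,v in ((343,101),(480,203),(337,297),(464,323)): print(np.round(onz(c,u*.64,v*.64,.09)*1000,1))
go([.470,-.348,.081],-90)
```

```text
[ 553.8 -408.3   90. ]
[ 469.  -347.3   90. ]
[ 562.6 -284.4   90. ]
[ 476.2 -265.2   90. ]
shift [ 33.8  50.  219.1] rotvec [ 0.04  0.04 -0.12] grasp now [ 520.1 -314.3  300.1] rpy [ 1.7996e+02  4.0000e-02 -9.0120e+01] t 24.95 F [ 0.5  0.8 -0.4] open 59.9
```

Emit:
step_arm(motion=[[[-16,15,10,0,0,0,60],[-17,15,25,0,0,0,60],[-16,14,30,0,0,0,60],[0,0,35,0,0,0,60],[0,0,35,0,0,0,60],[0,0,30,0,0,0,60],[0,0,25,0,0,0,60],[0,0,17,0,0,0,60],[0,0,10,0,0,0,60],[0,0,2,0,0,0,60],[0,0,0,0,0,0,60]]])

```text
clock: 25.87
tcp_pos: [0.4764, -0.265, 0.2366]
orientation: [180.0, -0.0, -90.0]
ft_force: [0.2, -0.1, -0.0]
opening: 0.0599
finger_force: 0.0
```

Run:
```python
from h import *
go([.4762,-.2652,.081],-90)
im=eyes.camera("wrist"); c=eyes.get_calibration("wrist")
# white bulb between pads
hsv=cv2.cvtColor(im,cv2.COLOR_BGR2HSV)
w=cv2.inRange(hsv,(0,0,100),(179,70,255)); n,l,st,ce=cv2.connectedComponentsWithStats(w)
for i in range(1,n):
    if st[i][4]>200: print(st[i],np.round(ce[i]),np.round(onz(c,*ce[i],.085)*1000))
print("proj target",proj(c,[.4762,-.2652,.09]))
```

```text
shift [0.2 0.2 0.6] rotvec [ 0.03 -0.   -0.02] grasp now [ 476.3 -265.    81.6] rpy [179.97  -0.   -90.02] t 25.87 F [ 0.2 -0.1 -0. ] open 59.9
[ 236   40   78   82 5006] [274.  80.] [ 471. -348.   85.]
[   5  189  104   89 6030] [ 57. 233.] [ 557. -290.   85.]
[ 224  223   66   91 4670] [256. 267.] [ 477. -274.   85.]
[378 369  25  15 257] [389. 377.] [ 414. -214.   85.]
proj target (np.float64(257.8237044299138), np.float64(292.17421629250197))
```

Emit:
step_arm(motion=[[[0,0,0,0,0,0,5],[0,0,0,0,0,0,5],[0,0,0,0,0,0,5],[0,0,0,0,0,0,5],[0,0,0,0,0,0,5]]])

```text
clock: 26.33
tcp_pos: [0.4761, -0.2659, 0.238]
orientation: [-179.9, -0.0, -90.1]
ft_force: [-1.9, 1.2, 6.7]
opening: 0.0223
finger_force: 58.6
```

```bash
cat >> h.py <<'E'
def held(zt=.09,show=None):
    "bulb held between the pads: y of its top from its lower rim in the wrist picture, relative to the grasp point (mm)"
    c=eyes.get_calibration("wrist"); p,r,s=pose(); g=p+r.apply([0,0,.155])
    im=eyes.camera("wrist")
    if show: cv2.imwrite(show,im[150:384,130:390])
    hsv=cv2.cvtColor(im,cv2.COLOR_BGR2HSV); w=cv2.inRange(hsv,(0,0,100),(179,70,255))
    col=w[:,246:268]; rows=[np.where(col[200:330,k])[0].max()+200 for k in range(22)]
    v=np.median(rows); y=onz(c,257,v,zt)[1]-.012
    print("rim row",v,"bottle y-grasp y",round((y-g[1])*1000,1),"open",s["opening"],"ff",s["finger_force"])
E
python3 - <<'E'
from h import *
held(show="pics/h1.png")
go([.5,-.2652,.3],-90)
E
```

```text
rim row 312.0 bottle y-grasp y -1.6 open 0.022290563531878804 ff 58.56697976589203
shift [  -0.6  -24.3 -217. ] rotvec [-0.11 -0.05 -0.1 ] grasp now [ 476.4 -266.    83. ] rpy [-1.7989e+02 -5.0000e-02 -9.0100e+01] t 26.38 F [-1.4  0.7  5.1] open 21.8
```

View pics/h1.png

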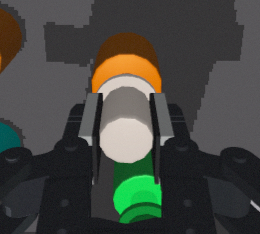

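The bulb is held squarely between the pads. The green look-alike stands free below.

Emit:
step_arm(motion=[[[0,0,-5,0,0,0,5],[0,0,-15,0,0,0,5],[0,0,-25,0,0,0,5],[0,0,-30,0,0,0,5],[0,0,-25,0,0,0,5],[-12,0,-15,0,0,0,5],[-20,0,-5,0,0,0,5],[-28,0,0,0,0,0,5],[-32,0,0,0,0,0,5],[-32,0,0,0,0,0,5],[-32,0,0,0,0,0,5],[-32,0,0,0,0,0,5]]])

```text
clock: 27.38
tcp_pos: [0.4756, -0.0764, 0.3567]
orientation: [180.0, 0.0, -90.2]
ft_force: [0.6, -1.0, -0.4]
opening: 0.0223
finger_force: 58.8
```

Run:
```python
from h import *
c=np.load("c6.npy",allow_pickle=True).item(); g=cv2.cvtColor(cv2.imread("pics/w6.png"),cv2.COLOR_BGR2GRAY).astype(float)
for u in (285,292,300):
    pr=g[:,u]; d=np.diff(pr); e=[i+.5 for i in range(len(d)) if abs(d[i])>20 and abs(d[i])==abs(d[max(0,i-2):i+3]).max()]
    print(u,[(v,round(onz(c,u,v,.13)[1]*1000,1)) for v in e if v<235])
go([.500,.0235,.165],-90)
```

```text
285 [(6.5, np.float64(-110.4)), (18.5, np.float64(-103.3)), (58.5, np.float64(-78.5)), (74.5, np.float64(-68.1)), (90.5, np.float64(-57.4)), (126.5, np.float64(-32.0)), (154.5, np.float64(-11.0)), (185.5, np.float64(13.6)), (210.5, np.float64(34.7)), (225.5, np.float64(47.8))]
292 [(6.5, np.float64(-110.4)), (18.5, np.float64(-103.3)), (58.5, np.float64(-78.5)), (72.5, np.float64(-69.4)), (90.5, np.float64(-57.4)), (125.5, np.float64(-32.7)), (154.5, np.float64(-11.0)), (185.5, np.float64(13.6)), (210.5, np.float64(34.7)), (225.5, np.float64(47.8))]
300 [(18.5, np.float64(-103.3)), (58.5, np.float64(-78.5)), (74.5, np.float64(-68.1)), (90.5, np.float64(-57.3)), (125.5, np.float64(-32.7)), (154.5, np.float64(-11.0)), (185.5, np.float64(13.6)), (210.5, np.float64(34.7)), (225.5, np.float64(47.9))]
shift [-100.   -24.1   36.7] rotvec [ 0.01  0.02 -0.16] grasp now [475.6 -76.4 201.7] rpy [ 1.7999e+02  2.0000e-02 -9.0160e+01] t 27.38 F [ 0.6 -1.  -0.4] open 22.3
```

Emit:
step_arm(motion=[[[-30,0,0,0,0,0,5],[-30,0,0,0,0,0,5],[-26,-8,8,0,0,0,5],[-16.2,-10,12,0,0,0,5],[0,-6,12,0,0,0,5],[0,0,4.5,0,0,0,5],[0,0,0,0,0,0,5],[0,0,0,0,0,0,5]]])

```text
clock: 28.05
tcp_pos: [0.5, 0.024, 0.3201]
orientation: [179.9, -0.0, -90.2]
ft_force: [1.2, -0.1, 0.5]
opening: 0.0222
finger_force: 58.8
```

Run:
```python
from h import *
go([.500,.0258,.165],-90); held(zt=.172)
```

```text
shift [-1.8  0.   0.1] rotvec [ 0.06 -0.02 -0.15] grasp now [499.9  23.9 165.1] rpy [ 1.7994e+02 -2.0000e-02 -9.0150e+01] t 28.05 F [ 1.2 -0.1  0.5] open 22.2
rim row 312.0 bottle y-grasp y -1.4 open 0.022201362241793567 ff 58.810710310935974
```

Emit:
step_arm(motion=[[[-1.7,0,0,0,0,-0.15,5],[0,-8,0,0,0,0,5],[0,-8,0,0,0,0,5],[0,-8,0,0,0,0,5],[0,-8,0,0,0,0,5],[0,-6,0,0,0,0,5],[0,-4,0,0,0,0,5]]])

```text
clock: 28.68
tcp_pos: [0.5434, 0.0261, 0.3199]
orientation: [179.9, -0.0, -90.0]
ft_force: [-2.4, -0.5, 0.4]
opening: 0.0227
finger_force: 58.8
```

Emit:
step_arm(motion=[[[0,-5,0,0,0,0,5],[0,-5,0,0,0,0,5],[0,-5,0,0,0,0,5]]])

```text
clock: 28.93
tcp_pos: [0.5575, 0.0258, 0.3199]
orientation: [179.9, -0.1, -90.0]
ft_force: [-1.5, -1.8, -0.9]
opening: 0.0217
finger_force: 58.7
```

Emit:
step_arm(motion=[[[0,-5,0,0,0,0,5],[0,-4,0,0,0,0,5],[0,-3,0,0,0,0,5],[0,0,0,0,0,0,5]]])

```text
clock: 29.27
tcp_pos: [0.57, 0.026, 0.32]
orientation: [-180.0, -0.0, -90.0]
ft_force: [-0.1, -5.1, -1.7]
opening: 0.0222
finger_force: 58.7
```

Run:
```python
from h import *
go([.570,.0258,.156],-90)
```

```text
shift [ 0.2 -0.   9. ] rotvec [-0.01 -0.03  0.03] grasp now [570.   25.9 165. ] rpy [-1.7999e+02 -3.0000e-02 -8.9970e+01] t 29.27 F [-0.1 -5.1 -1.7] open 22.2
```

Emit:
step_arm(motion=[[[1.5,0,0,0,0,0,5],[0,0,4,0,0,0,5],[0,0,3,0,0,0,5],[0,0,1.5,0,0,0,5],[0,0,0,0,0,0,5]]])

```text
clock: 29.68
tcp_pos: [0.5695, 0.025, 0.3114]
orientation: [-180.0, 0.0, -89.9]
ft_force: [1.5, 0.2, -0.9]
opening: 0.0223
finger_force: 58.8
```

Emit:
step_arm(motion=[[[0,0,1,0,0,0,5],[0,0,0,0,0,0,5]]])

```text
clock: 29.85
tcp_pos: [0.5696, 0.0249, 0.3111]
orientation: [-179.9, 0.0, -89.9]
ft_force: [0.0, -0.4, -0.6]
opening: 0.0222
finger_force: 59.2
```

Emit:
step_arm(motion=[[[0,0,0.7,0,0,0,5],[0,0,0,0,0,0,5],[0,0,0,0,0,0,24],[0,0,0,0,0,0,45],[0,0,0,0,0,0,45],[0,0,0,0,0,0,45],[0,0,-8,0,0,0,45],[0,0,-20,0,0,0,45],[0,0,-25,0,0,0,60],[0,0,-25,0,0,0,60],[10,0,-25,0,0,0,60],[20,0,-20,0,0,0,60]]])

```text
clock: 30.85
tcp_pos: [0.5696, -0.0045, 0.4359]
orientation: [-179.8, 0.0, -89.8]
ft_force: [0.9, -0.8, -0.3]
opening: 0.0601
finger_force: 0.0
```

Emit:
step_arm(motion=[[[30,5,0,0,0,0,60],[35,5,0,0,0,0,60],[38,5,0,0,0,0,60],[38,5,0,0,0,0,60],[38,5,0,0,0,0,60],[38,5,0,0,0,0,60],[38,5,0,0,0,0,60],[30,5,0,0,0,0,60],[0,0,0,0,0,0,60],[0,0,0,0,0,0,60]]])

```text
clock: 31.68
tcp_pos: [0.529, -0.292, 0.4331]
orientation: [180.0, 0.0, -90.2]
ft_force: [0.5, 0.1, -0.6]
opening: 0.0603
finger_force: 0.0
```

Run:
```python
from h import *
c,im,L=bulbs(save="pics/w8.png"); np.save("c8.npy",c)
for x in L: print(x)
go([.5626,-.2844,.082],-90)
im=eyes.camera("top");cv2.imwrite("pics/t8.png",im); ct=eyes.get_calibration("top")
c,im,L=bulbs("top")
for x in L: print("top",x[0],np.round(onz(ct,*x[1],.16)*1000))
```

```text
(array([ 211,   18,   35,   39, 1051], dtype=int32), array([227.6679353 ,  37.74881066]), array([ 553., -406.,   85.]))
(array([301,  90,  35,  33, 904], dtype=int32), array([317.50331858, 105.85619469]), array([ 472., -349.,   85.]))
(array([208, 153,  31,  34, 827], dtype=int32), array([222.32769045, 169.33252721]), array([ 562., -289.,   85.]))
shift [ -6.5 -33.3 196.1] rotvec [-0.    0.01 -0.05] grasp now [ 529.3 -290.8  278.1] rpy [-1.800e+02  1.000e-02 -9.005e+01] t 31.73 F [ 0.7 -0.6  0.5] open 60.0
top [    0    32   512    83 19311] [931. -21. 160.]
top [168  70  21  21 346] [860. 216. 160.]
top [123  73  21  21 351] [847. 344. 160.]
top [170 101  21  21 351] [768. 207. 160.]
top [125 104  21  21 353] [755. 334. 160.]
top [  174   125   232   176 13777] [ 532. -155.  160.]
top [403 205  18  13  95] [ 493. -448.  160.]
top [359 216  12  11  80] [ 464. -321.  160.]
```

Emit:
step_arm(motion=[[[-3,-16,10,0,0,0,60],[-3,-17,25,0,0,0,60],[0,0,35,0,0,0,60],[0,0,35,0,0,0,60],[0,0,35,0,0,0,60],[0,0,28,0,0,0,60],[0,0,17,0,0,0,60],[0,0,9,0,0,0,60],[0,0,2,0,0,0,60],[0,0,0,0,0,0,60]]])

```text
clock: 32.67
tcp_pos: [0.5632, -0.2836, 0.2374]
orientation: [-180.0, -0.0, -89.9]
ft_force: [-0.5, 0.5, -0.4]
opening: 0.0602
finger_force: 0.0
```

Emit:
step_arm(motion=[[[0,0,0,0,0,0,5],[0,0,0,0,0,0,5],[0,0,0,0,0,0,5],[0,0,0,0,0,0,5],[0,0,0,0,0,0,5]]])

```text
clock: 33.08
tcp_pos: [0.5632, -0.2845, 0.2388]
orientation: [-179.8, -0.1, -89.9]
ft_force: [0.5, -0.3, 5.3]
opening: 0.022
finger_force: 58.9
```

Run:
```python
from h import *
go([.5626,-.2844,.2],-90); held()
```

```text
shift [   0.     0.2 -116.2] rotvec [-0.18 -0.07  0.06] grasp now [ 563.7 -284.7   83.8] rpy [-1.7982e+02 -7.0000e-02 -8.9940e+01] t 33.08 F [ 0.5 -0.3  5.3] open 22.0
rim row 312.0 bottle y-grasp y -0.9 open 0.0219622573535541 ff 58.87311816215515
```

Emit:
step_arm(motion=[[[0,0,-5,0,0,0,5],[0,0,-15,0,0,0,5],[0,0,-25,0,0,0,5],[0,0,-30,0,0,0,5],[0,6,-25,0,0,0,5],[0,16,-15,0,0,0,5],[-12,22,0,0,0,0,5],[-22,16,0,0,0,0,5],[-30,4,0,0,0,0,5],[-33,0,0,0,0,0,5],[-33,0,0,0,0,0,5],[-33,0,0,0,0,0,5]]])

```text
clock: 34.13
tcp_pos: [0.4976, -0.1203, 0.3518]
orientation: [179.9, 0.0, -90.0]
ft_force: [0.5, 0.9, -0.9]
opening: 0.0223
finger_force: 58.9
```

Emit:
step_arm(motion=[[[-33,0,0,0,0,0,5],[-30,0,5,0,0,0,5],[-22,0,8,0,0,0,5],[-14,0,10,0,0,0,5],[0,0,8,0,0,0,5],[0,0,2,0,0,0,5],[0,0,0,0,0,0,5],[0,0,0,0,0,0,5]]])

```text
clock: 34.8
tcp_pos: [0.4985, -0.0231, 0.3191]
orientation: [180.0, -0.0, -90.0]
ft_force: [0.0, 0.5, -1.0]
opening: 0.0222
finger_force: 59.0
```

Run:
```python
from h import *
go([.500,-.0218,.1658],-90); held(zt=.172)
```

```text
shift [-1.3 -1.5 -1.7] rotvec [ 0.02 -0.02 -0.02] grasp now [498.4 -23.1 164.1] rpy [ 1.7998e+02 -2.0000e-02 -9.0020e+01] t 34.8 F [ 0.   0.5 -1. ] open 22.2
rim row 312.0 bottle y-grasp y -2.3 open 0.022196319490645645 ff 58.961466550827026
```

Emit:
step_arm(motion=[[[-1.4,0,-1.5,0,0,0,5],[0,-8,0,0,0,0,5],[0,-8,0,0,0,0,5],[0,-8,0,0,0,0,5],[0,-8,0,0,0,0,5],[0,-7,0,0,0,0,5],[0,-5,0,0,0,0,5]]])

```text
clock: 35.43
tcp_pos: [0.5435, -0.021, 0.3202]
orientation: [180.0, -0.0, -90.0]
ft_force: [-3.1, -1.9, -0.5]
opening: 0.0223
finger_force: 59.1
```

Emit:
step_arm(motion=[[[0,-5,0,0,0,0,5],[0,-5,0,0,0,0,5],[0,-5,0,0,0,0,5]]])

```text
clock: 35.68
tcp_pos: [0.5575, -0.0212, 0.3202]
orientation: [179.9, -0.0, -90.0]
ft_force: [-0.4, -2.9, -1.4]
opening: 0.0225
finger_force: 59.0
```

Emit:
step_arm(motion=[[[0,-5,0,0,0,0,5],[0,-4,0,0,0,0,5],[0,-3,0,0,0,0,5],[0,0,0,0,0,0,5],[0,0,0,0,0,0,5]]])

```text
clock: 36.1
tcp_pos: [0.5697, -0.0211, 0.3204]
orientation: [-180.0, -0.0, -90.0]
ft_force: [-0.2, -4.1, -3.2]
opening: 0.0222
finger_force: 58.8
```

Emit:
step_arm(motion=[[[1.3,0,0,0,0,0,5],[0,0,4,0,0,0,5],[0,0,3,0,0,0,5],[0,0,2,0,0,0,5],[0,0,0.7,0,0,0,5],[0,0,0,0,0,0,5]]])

```text
clock: 36.6
tcp_pos: [0.5695, -0.0218, 0.3118]
orientation: [-179.9, 0.0, -89.9]
ft_force: [-3.0, 1.6, 3.8]
opening: 0.0219
finger_force: 59.8
```

Emit:
step_arm(motion=[[[0,0,0.5,0,0,0,5],[0,0,0,0,0,0,5],[0,0,0,0,0,0,24],[0,0,0,0,0,0,45],[0,0,0,0,0,0,45],[0,0,0,0,0,0,45],[0,0,-8,0,0,0,45],[0,0,-20,0,0,0,45],[0,0,-25,0,0,0,60],[0,0,-25,0,0,0,60],[10,0,-25,0,0,0,60],[20,0,-10,0,0,0,60]]])

```text
clock: 37.6
tcp_pos: [0.5701, -0.0514, 0.4281]
orientation: [-179.5, 0.0, -89.8]
ft_force: [0.7, 0.4, 0.7]
opening: 0.06
finger_force: 0.0
```

Emit:
step_arm(motion=[[[30,5,0,0,0,0,60],[35,10,0,0,0,0,60],[38,12,0,0,0,0,60],[38,12,0,0,0,0,60],[38,12,0,0,0,0,60],[38,12,0,0,0,0,60],[35,10,0,0,0,0,60],[20,5,0,0,0,0,60],[0,0,0,0,0,0,60],[0,0,0,0,0,0,60]]])

```text
clock: 38.43
tcp_pos: [0.4912, -0.3254, 0.4234]
orientation: [-180.0, 0.0, -90.1]
ft_force: [0.2, 0.4, 0.7]
opening: 0.0599
finger_force: 0.0
```

Run:
```python
from h import *
c,im,L=bulbs(save="pics/w9.png"); np.save("c9.npy",c)
for x in L: print(x)
go([.469,-.3473,.082],-90)
```

```text
(array([     0,      0,    512,    379, 117783], dtype=int32), array([239.35858316, 132.61589533]), array([ 506., -360.,   85.]))
(array([262, 125,  34,  35, 888], dtype=int32), array([278.68130631, 141.82207207]), array([ 470., -351.,   85.]))
shift [ 22.9  22.6 186.4] rotvec [-0.01  0.   -0.02] grasp now [ 491.6 -324.4  268.5] rpy [-179.99    0.    -90.02] t 38.48 F [ 0.6 -0.2 -0.3] open 59.8
```

Emit:
step_arm(motion=[[[11.5,11,10,0,0,0,60],[12,11.5,25,0,0,0,60],[0,0,35,0,0,0,60],[0,0,35,0,0,0,60],[0,0,35,0,0,0,60],[0,0,22,0,0,0,60],[0,0,15,0,0,0,60],[0,0,8,0,0,0,60],[0,0,1,0,0,0,60],[0,0,0,0,0,0,60]]])

```text
clock: 39.32
tcp_pos: [0.4699, -0.3472, 0.2378]
orientation: [-180.0, -0.0, -89.9]
ft_force: [0.8, 0.2, 0.5]
opening: 0.0601
finger_force: 0.0
```

Emit:
step_arm(motion=[[[0,0,0,0,0,0,5],[0,0,0,0,0,0,5],[0,0,0,0,0,0,5],[0,0,0,0,0,0,5],[0,0,0,0,0,0,5]]])

```text
clock: 39.73
tcp_pos: [0.4694, -0.348, 0.2387]
orientation: [-179.9, -0.1, -90.0]
ft_force: [-1.8, 1.6, 5.3]
opening: 0.0223
finger_force: 58.7
```

Run:
```python
from h import *
go([.500,-.0686,.2],-90); held(show="pics/h3.png")
im=cv2.imread("pics/h3.png"); g=cv2.imread("pics/h1.png")
print([int(x) for x in g[130:184:3,126].mean(1)]); print([int(x) for x in im[130:184:3,126].mean(1)])
```

```text
shift [-279.2  -31.1 -116.5] rotvec [-0.11 -0.06  0.05] grasp now [ 469.7 -348.2   83.7] rpy [-1.7989e+02 -6.0000e-02 -8.9950e+01] t 39.73 F [-1.8  1.6  5.3] open 22.3
rim row 313.0 bottle y-grasp y -0.4 open 0.02230614225285789 ff 58.67715775966644
[207, 206, 203, 206, 204, 203, 201, 201, 203, 200, 197, 48, 43, 47, 39, 46, 49, 124]
[252, 252, 251, 251, 251, 251, 251, 251, 250, 250, 250, 241, 83, 83, 85, 82, 83, 81]
```

Emit:
step_arm(motion=[[[0,0,-5,0,0,0,5],[0,0,-15,0,0,0,5],[0,0,-25,0,0,0,5],[0,0,-30,0,0,0,5],[0,0,-25,0,0,0,5],[-10,-5,-16,0,0,0,5],[-20,-10,0,0,0,0,5],[-30,-10,0,0,0,0,5],[-33,-6,0,0,0,0,5],[-33,0,0,0,0,0,5],[-33,0,0,0,0,0,5],[-33,0,0,0,0,0,5]]])

```text
clock: 40.78
tcp_pos: [0.4996, -0.1543, 0.3531]
orientation: [180.0, 0.0, -90.0]
ft_force: [1.1, 0.3, -0.6]
opening: 0.0222
finger_force: 58.8
```

Emit:
step_arm(motion=[[[-32,0,0,0,0,0,5],[-27,0,5,0,0,0,5],[-18,0,8,0,0,0,5],[-10,0,10,0,0,0,5],[0,0,8,0,0,0,5],[0,0,2,0,0,0,5],[0,0,0,0,0,0,5],[0,0,0,0,0,0,5]]])

```text
clock: 41.45
tcp_pos: [0.5001, -0.0694, 0.3204]
orientation: [-180.0, -0.0, -90.0]
ft_force: [-0.1, -0.3, 0.3]
opening: 0.0219
finger_force: 58.8
```

Run:
```python
from h import *
go([.500,-.0692,.1657],-90); held(zt=.172)
```

```text
shift [-0.2  0.1 -0.3] rotvec [-0.   -0.01 -0.02] grasp now [500.1 -69.4 165.4] rpy [-1.800e+02 -1.000e-02 -9.002e+01] t 41.45 F [-0.1 -0.3  0.3] open 21.9
rim row 313.0 bottle y-grasp y -0.7 open 0.021906911141273043 ff 58.76426339149475
```

Emit:
step_arm(motion=[[[0,-8,0,0,0,0,5],[0,-8,0,0,0,0,5],[0,-8,0,0,0,0,5],[0,-8,0,0,0,0,5],[0,-6,0,0,0,0,5],[0,-5,0,0,0,0,5]]])

```text
clock: 42.0
tcp_pos: [0.544, -0.0688, 0.3201]
orientation: [180.0, -0.0, -90.0]
ft_force: [-0.9, -0.2, -0.4]
opening: 0.022
finger_force: 58.8
```

Emit:
step_arm(motion=[[[0,-5,0,0,0,0,5],[0,-5,0,0,0,0,5],[0,-5,0,0,0,0,5]]])

```text
clock: 42.25
tcp_pos: [0.5584, -0.0687, 0.3202]
orientation: [180.0, -0.0, -90.0]
ft_force: [0.7, 0.1, 0.3]
opening: 0.0221
finger_force: 58.8
```

Emit:
step_arm(motion=[[[0,-5,0,0,0,0,5],[0,-4,0,0,0,0,5],[0,-3,0,0,0,0,5],[0,0,0,0,0,0,5],[0,0,0,0,0,0,5]]])

```text
clock: 42.67
tcp_pos: [0.57, -0.0687, 0.3202]
orientation: [180.0, 0.0, -90.0]
ft_force: [-0.5, 0.6, -0.7]
opening: 0.0225
finger_force: 59.1
```

No contact this time. I'll lower, release and go for the last bottle.

Emit:
step_arm(motion=[[[0,0,4,0,0,0,5],[0,0,3,0,0,0,5],[0,0,1.5,0,0,0,5],[0,0,0.7,0,0,0,5],[0,0,0,0,0,0,5]]])

```text
clock: 43.08
tcp_pos: [0.5697, -0.0687, 0.3117]
orientation: [180.0, -0.0, -89.9]
ft_force: [-2.4, 0.8, 4.5]
opening: 0.0218
finger_force: 59.6
```

Emit:
step_arm(motion=[[[0,0,0.5,0,0,0,5],[0,0,0,0,0,0,5],[0,0,0,0,0,0,24],[0,0,0,0,0,0,45],[0,0,0,0,0,0,45],[0,0,0,0,0,0,45],[0,0,-8,0,0,0,45],[0,0,-20,0,0,0,45],[0,0,-25,0,0,0,60],[0,0,-25,0,0,0,60],[10,0,-25,0,0,0,60],[20,0,-10,0,0,0,60]]])

```text
clock: 44.08
tcp_pos: [0.5706, -0.0979, 0.4285]
orientation: [-179.6, -0.0, -89.8]
ft_force: [1.1, -1.4, -0.5]
opening: 0.0601
finger_force: 0.0
```

Emit:
step_arm(motion=[[[30,0,0,0,0,0,60],[35,3,0,0,0,0,60],[38,3,0,0,0,0,60],[38,3,0,0,0,0,60],[38,3,0,0,0,0,60],[38,3,0,0,0,0,60],[35,3,0,0,0,0,60],[20,0,0,0,0,0,60],[0,0,0,0,0,0,60],[0,0,0,0,0,0,60]]])

```text
clock: 44.92
tcp_pos: [0.5518, -0.372, 0.4233]
orientation: [180.0, 0.0, -90.1]
ft_force: [-0.3, 0.1, 0.1]
opening: 0.0601
finger_force: 0.0
```

Run:
```python
from h import *
c,im,L=bulbs(save="pics/w10.png"); np.save("c10.npy",c)
for x in L: print(x)
go([.5538,-.4083,.082],-90)
```

```text
(array([   0,    0,  327,   56, 5929], dtype=int32), array([145.70180469,  13.16663856]), array([ 642., -504.,   85.]))
(array([237, 110,  32,  34, 786], dtype=int32), array([252.28371501, 126.27226463]), array([ 555., -412.,   85.]))
shift [ 37.4  -1.8 186.6] rotvec [ 0.01  0.01 -0.01] grasp now [ 552.  -370.9  268.6] rpy [ 1.7999e+02  1.0000e-02 -9.0010e+01] t 44.97 F [0.2 0.1 0.5] open 60.0
```

Emit:
step_arm(motion=[[[19,-1,10,0,0,0,60],[19,-1,25,0,0,0,60],[0,0,35,0,0,0,60],[0,0,35,0,0,0,60],[0,0,35,0,0,0,60],[0,0,22,0,0,0,60],[0,0,15,0,0,0,60],[0,0,8,0,0,0,60],[0,0,1,0,0,0,60],[0,0,0,0,0,0,60]]])

```text
clock: 45.8
tcp_pos: [0.5548, -0.408, 0.2383]
orientation: [-180.0, -0.0, -89.9]
ft_force: [-0.4, -1.4, 0.6]
opening: 0.0601
finger_force: 0.0
```

Emit:
step_arm(motion=[[[0,0,0,0,0,0,5],[0,0,0,0,0,0,5],[0,0,0,0,0,0,5],[0,0,0,0,0,0,5],[0,0,0,0,0,0,5]]])

```text
clock: 46.22
tcp_pos: [0.5545, -0.409, 0.2394]
orientation: [-179.9, -0.1, -89.9]
ft_force: [0.0, 1.1, 5.8]
opening: 0.0221
finger_force: 59.3
```

Run:
```python
from h import *
go([.500,-.115,.2],-90); held(show="pics/h4.png")
```

```text
shift [-293.9   54.  -116.2] rotvec [-0.15 -0.09  0.05] grasp now [ 554.9 -409.3   84.4] rpy [-1.7985e+02 -9.0000e-02 -8.9950e+01] t 46.22 F [0.  1.1 5.8] open 22.1
rim row 310.0 bottle y-grasp y -1.4 open 0.02213869621702363 ff 59.32560324668884
```

Emit:
step_arm(motion=[[[0,0,-5,0,0,0,5],[0,0,-15,0,0,0,5],[0,0,-25,0,0,0,5],[0,0,-30,0,0,0,5],[0,4,-25,0,0,0,5],[-10,12,-16,0,0,0,5],[-20,18,0,0,0,0,5],[-30,14,0,0,0,0,5],[-33,6,0,0,0,0,5],[-33,0,0,0,0,0,5],[-33,0,0,0,0,0,5],[-33,0,0,0,0,0,5]]])

```text
clock: 47.27
tcp_pos: [0.4992, -0.2154, 0.3534]
orientation: [180.0, 0.0, -90.0]
ft_force: [0.6, 0.0, -0.1]
opening: 0.0221
finger_force: 58.9
```

Emit:
step_arm(motion=[[[-33,0,0,0,0,0,5],[-32,0,5,0,0,0,5],[-25,0,8,0,0,0,5],[-13,0,10,0,0,0,5],[0,0,8,0,0,0,5],[0,0,2,0,0,0,5],[0,0,0,0,0,0,5],[0,0,0,0,0,0,5]]])

```text
clock: 47.93
tcp_pos: [0.5001, -0.1146, 0.3206]
orientation: [180.0, -0.0, -90.0]
ft_force: [-0.6, 0.4, -1.1]
opening: 0.0222
finger_force: 58.9
```

Run:
```python
from h import *
go([.500,-.114,.1662],-90); held(zt=.172)
```

```text
shift [-0.6  0.1 -0.6] rotvec [ 0.01 -0.01 -0.03] grasp now [ 500.1 -114.6  165.6] rpy [ 1.7999e+02 -1.0000e-02 -9.0030e+01] t 47.93 F [-0.6  0.4 -1.1] open 22.2
rim row 310.0 bottle y-grasp y -2.0 open 0.022162017533157677 ff 58.89837026596069
```

Emit:
step_arm(motion=[[[-0.6,-8,-0.6,0,0,0,5],[0,-8,0,0,0,0,5],[0,-8,0,0,0,0,5],[0,-8,0,0,0,0,5],[0,-6,0,0,0,0,5],[0,-5,0,0,0,0,5]]])

```text
clock: 48.48
tcp_pos: [0.544, -0.1132, 0.321]
orientation: [180.0, -0.0, -90.0]
ft_force: [0.5, 0.1, -1.5]
opening: 0.0221
finger_force: 58.9
```

Emit:
step_arm(motion=[[[0,-5,0,0,0,0,5],[0,-5,0,0,0,0,5],[0,-5,0,0,0,0,5]]])

```text
clock: 48.73
tcp_pos: [0.5584, -0.1131, 0.3211]
orientation: [180.0, -0.0, -90.0]
ft_force: [-0.7, 0.1, 0.4]
opening: 0.0222
finger_force: 58.9
```

Emit:
step_arm(motion=[[[0,-5,0,0,0,0,5],[0,-4,0,0,0,0,5],[0,-3,0,0,0,0,5],[0,0,0,0,0,0,5],[0,0,0,0,0,0,5]]])

```text
clock: 49.15
tcp_pos: [0.5698, -0.1131, 0.321]
orientation: [180.0, 0.0, -90.0]
ft_force: [-0.8, 0.3, -1.6]
opening: 0.0226
finger_force: 59.2
```

Emit:
step_arm(motion=[[[0,0,4,0,0,0,5],[0,0,3,0,0,0,5],[0,0,2,0,0,0,5],[0,0,0.7,0,0,0,5],[0,0,0,0,0,0,5]]])

```text
clock: 49.57
tcp_pos: [0.5698, -0.1131, 0.3123]
orientation: [180.0, -0.0, -89.9]
ft_force: [-3.4, 0.2, 4.5]
opening: 0.0217
finger_force: 59.7
```

Emit:
step_arm(motion=[[[0,0,0.5,0,0,0,5],[0,0,0,0,0,0,5],[0,0,0,0,0,0,24],[0,0,0,0,0,0,45],[0,0,0,0,0,0,45],[0,0,0,0,0,0,45],[0,0,-8,0,0,0,45],[0,0,-20,0,0,0,45],[0,0,-25,0,0,0,60],[0,0,-30,0,0,0,60],[0,0,-30,0,0,0,60],[-10,0,-25,0,0,0,60]]])

```text
clock: 50.57
tcp_pos: [0.57, -0.104, 0.452]
orientation: [-179.8, -0.0, -90.0]
ft_force: [0.2, -0.8, -0.1]
opening: 0.0601
finger_force: 0.0
```

Emit:
step_arm(motion=[[[-20,5,-10,0,0,0,85],[-20,5,-10,0,0,0,85],[-15,0,-5,0,0,0,85],[-10,0,0,0,0,0,85],[0,0,0,0,0,0,85],[0,0,0,0,0,0,85]]])

```text
clock: 51.07
tcp_pos: [0.56, -0.0379, 0.4736]
orientation: [180.0, -0.0, -89.9]
ft_force: [0.3, 0.4, -0.1]
opening: 0.0851
finger_force: 0.0
```

Run:
```python
from h import *
go([.57,-.04,.3],-90)
im=eyes.camera("wrist"); np.save("c11.npy",eyes.get_calibration("wrist"))
s=eyes.camera("side"); s=cv2.resize(s[110:280,200:380],None,fx=2.2,fy=2.2)
w=im[0:384,90:460]
h=max(s.shape[0],w.shape[0]); f=np.zeros((h,s.shape[1]+w.shape[1],3),np.uint8); f[:w.shape[0],:w.shape[1]]=w; f[:s.shape[0],w.shape[1]:]=s
print(f.shape); cv2.imwrite("pics/fin.png",f); cv2.imwrite("pics/w11.png",im)
```

```text
shift [  2.1 -10.   18.6] rotvec [ 0.04 -0.    0.08] grasp now [559.8 -37.9 318.6] rpy [179.96  -0.   -89.92] t 51.07 F [ 0.3  0.4 -0.1] open 85.1
(384, 766, 3)
```

View pics/fin.png

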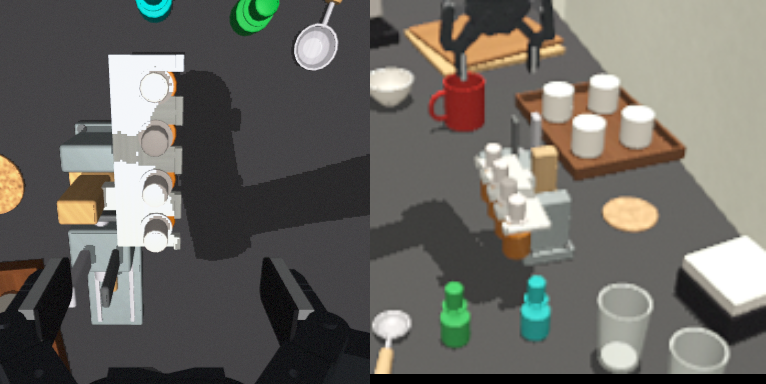

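All four bottles hang in their slots, with bulbs at about (155,86), (155,140), (154,187) and (156,235), and the rack stands clamped. A quick numeric check of their positions follows.

Run:
```python
from h import *
c=np.load("c11.npy",allow_pickle=True).item()
for u,v in ((155,86),(155,140),(154,187),(156,239)): print(np.round(onz(c,u+90,v,.163)*1000,1))
for y in (-113.9,-67.9,-21.8,24.2): print([np.round(np.array(proj(c,[.570,y/1000,z]))-[90,0]) for z in (.133,.163)])
```

```text
[ 568.5 -114.2  163. ]
[568.9 -70.9 163. ]
[570.2 -29.3 163. ]
[568.9  21.6 163. ]
[array([154.,  85.]), array([153.,  86.])]
[array([155., 137.]), array([154., 144.])]
[array([155., 185.]), array([154., 195.])]
[array([156., 228.]), array([155., 242.])]
```

```bash
python3 -c "
from plant import sign_off
print(sign_off())"
```

```text
the job is handed in; nothing more can be done
None
```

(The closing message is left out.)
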